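# Zero the grinder burrs and back off a quarter turn

### The arm

A 6-joint arm with a two-finger parallel gripper is mounted at the origin on the work surface. World frame = base frame: x ahead of the robot, y to its left, z up, the work surface at z = 0. Lengths are in m, angles in rad, forces in N, time in s.
With the tool pointing down it reaches from about 0.375 to 0.9 m from the base axis. Payload 3.1 kg.
Tool frame: the origin (TCP) lies at the centre of the arm's flange, where the gripper is bolted on; the fingertips stand 182 mm ahead of it and the grasp point (between the pads) lies 164 mm ahead of it (tip_extent is the distance from the TCP to the fingertips, in m); z points along the fingers, y is the direction in which the jaws open and shut (so a half turn about z gives the same grasp; the last joint's range is limited). The gripper opens to 87 mm and grips with 3 to 60 N. Pads are 19 mm wide; open, the fingers measure 117 mm over their backs; the gripper's body (75 mm by 190 mm) begins 51 mm behind the grasp point.
Start: joints at [-1.28, 0.527, 1.433, -0, 1.181, -0.178], TCP at [0.282, -0.558, 0.405] pointing down, gripper open.
Joint ranges: [-3.08, 3.08], [-0.75, 2.2], [0.22, 2.44], [-1.43, 4.57], [0, 2.65], [-2.85, 2.85]. Speed limits (rad/s): [2.79, 2.79, 3.14, 3.14, 3.14, 3.14].

### API

Orientations are given as a unit quaternion [w, x, y, z].
In Python, from workcell import * gives the robot as it stands. The module is installed in compiled form; this text tells all that it offers.
- The arm moves only by the tool step_arm, never from a script. Its argument "series" is a list of rows, each an object of numbers: "dx", "dy", "dz": the shift along the tool's x, y, z in cm; "rx", "ry", "rz": the turn, a rotation vector about the tool's x, y, z in degrees; "gripper": the finger opening in cm, from 0 to 8.7. In form: [{"dx": .., "dy": .., "dz": .., "rx": .., "ry": .., "rz": .., "gripper": ..}, ...]. A call has 1 to 8 rows; each row shifts and turns the commanded pose from where the row before left it, along the tool's axes as they then stand; what a row does not reach is not made up. A row lasts 1/12 s, in which the tool goes at most 41.7 mm and 7.16 degrees, less where a joint would pass 70% of its speed; a pose out of reach is approached as far as the arm can. A call is refused whole if a number of a shift passes 4.17 or a number of a turn 7.16, either way. A call with a gripper value outside its range is refused whole. The fingers move at their own pace and stop on an object; "grip_force" is the grip in N (left out, the last holds). Time passes only in rows, so rows that do not move let the fingers close. It gives the time, the measured TCP pose, the force and the opening at its end, in the units of the state.
- get_state(): the state, without advancing time (a new reading comes with each control period).
- snapshot(name): name is "scene" or "top" or "wrist"; returns a dict with "img" (480x640x3 uint8, blue, green, red), "fx", "fy", "cx", "cy" (pixels), "position" and "orientation" of the camera in the world. Camera axes: x right, y up, looking along -z (the intrinsics and any distortion apply to the point x, -y, -z); pixel columns grow to the right and rows downward; lengths in m; the calibration is good to about 2 mm. The wrist camera is an equidistant fisheye: a pixel r from the principal point sees the ray r / f radians off the axis. A picture is of the moment at which its call begins. There is no depth.
- job_done(): hands the job in, once; it reports no verdict.
The state is a dict: "time": time; "joint_pos": joint angles; "joint_vel": joint speeds; "tau": joint torques, N m; "ee_pos": TCP position; "ee_rot": TCP orientation; "force": force on the tool from outside, world axes, zero at the start; "moment": the same for the moment, N m; "grip_width": finger opening in m.
Only numpy, scipy, OpenCV 4.12 (cv2) and the standard library are available. Lean on these libraries where they do the work, as an engineer would, in place of code of your own. Each camera call takes 0.05 s, during which the arm holds its last target.

### The job

Lift the clear cap off the coffee grinder and stand it on the white board. Turn the burr adjuster clockwise by its bar until you feel the burrs just touch, without jamming them, then back it off a quarter of a turn. Put the cap back on the grinder, fully home, and leave everything else where it stands.

Things in the scene. Friction and masses are not known exactly. Their poses are not given: they have to be found in the camera images.
- grinder: grey coffee grinder, hopper off, fixed. Origin on the counter under the vertical burr axis; x to its back (motor), z up. Round the axis: flat black dial collar (radius 60 mm, top 178 mm up, white ticks every 15 degrees); inside it a chamfered steel throat ring (radius 42 mm, top 190 mm up) over which the cap fits. Only the adjuster and cap are higher
- adjuster: upper burr carrier: a right-hand screw on the burr axis (clockwise from above = down, 2 mm a turn) with an upright steel grip bar across it, 56 mm long, 12 mm thick, 28 mm high. Origin on the axis at the foot of the bar, about 190 mm up; x along the bar to its red end, z up. It stays where it is left. The bar's direction at which the burrs touch differs each time and is not marked
- bar_grip (a point): middle of the grip bar, on the axis 21 mm above the adjuster's origin (axes as the adjuster). Feel at the bar: steady thread friction of 0.07 N m; it starts 1/8 to 0.3 turn above first touch; from first touch the resistance climbs 0.25 N m per 0.1 rad. More than 0.2 rad past first touch (about 0.5 N m) the burrs are jammed
- cap: clear feed cap, an upside-down cup, outer radius 49 mm, inner radius 45 mm, 140 g. Origin in the middle of its lower rim, z up. Its top face is 52 mm above the origin, with an upright black knob of diameter 26 mm from there to 84 mm. Fully home its rim rests on the dial collar, origin on the burr axis 178 mm above the counter, and it covers the adjuster's bar (free height inside 47 mm)
- board: white plastic board lying on the counter, 200 x 250 x 12 mm, fixed; origin under its centre, x across the short side
- rest_spot (a point): the clear part of the board's upper face, room for the cap; 35 mm from the board's middle on the side away from the brush
- brush: bystander: cleaning brush, 170 mm, lying on the board along its far edge
- catch_cup: bystander: steel cup, radius 34 mm, 66 mm high, standing on the grinder's base under the chute
- tamper: bystander: steel tamper, 58 mm diameter, 90 mm high; origin under its base
- squeeze_a: bystander: red squeeze bottle, 58 mm diameter, 170 mm high; origin under its base
- squeeze_b: bystander: yellow squeeze bottle, as the red one
- card_reader: bystander: white card reader, 85 x 75 x 22 mm
- mug: bystander: white mug, radius 38 mm, 85 mm high
- bean_jar: bystander: amber glass jar, radius 42 mm, 130 mm high
Not all that is in view belongs to the job. What is shaped like the cap but green or red is not meant.

How it is judged:
On the way, in this order (a step that is already met when the one before it is completed fails the run):
1. the cap stands upright on the white board, let go (horizontal distance between cap and board below 0.1 m and z of cap in the frame of board below 0.016 m and angle between cap's own z axis and vertical below 0.1 rad and contact force between the fingers and cap below 0.05 N), for 0.2 s.
2. the adjuster is screwed down until the burrs touch (z of adjuster in the frame of grinder below 0.19001 m), for 0.1 s.
3. the adjuster is backed off a quarter of a turn (70 to 110 degrees) (z of adjuster in the frame of grinder between 0.190389 and 0.190611 m), for 0.3 s.
At the end, for the whole second after the job is handed in: the adjuster stands 70 to 110 degrees (0.39 to 0.61 mm of rise) above the point where the burrs touch, and the cap is at rest on the grinder, upright, its rim down on the dial collar within 3 mm and within 6 mm of the burr axis (all of step 3 and z of cap in the frame of grinder below 0.181 m and horizontal distance between cap and grinder below 0.006 m and angle between cap's own z axis and vertical below 0.05 rad and linear speed of cap below 0.02 m/s).
It fails at once if the burrs are jammed: the adjuster is forced more than 0.2 rad past first touch (z of adjuster in the frame of grinder below 0.189936 m).
It fails at once if a bystander is moved more than 30 mm (distance of any of brush, catch_cup, tamper, squeeze_a, squeeze_b, card_reader, mug, bean_jar from where it was at the start of the episode above 0.03 m).
It also fails if it takes over 72 s, if anything falls off the work surface, if the arm or the gripper's body presses on something with over 40 N, if the wrist force passes 120 N, or if a joint passes its speed limit or range.

## Working session

There is one attempt and no reset: what is moved stays moved. The work goes in short steps, Python scripts to look and compute and a tool call to move; the robot and the scene stay as the last step left them, time stands still between calls to the robot, and variables do not carry over. Pictures are saved under pics/ and viewed, and the job is handed in when it is done.

Besides the shell and the picture viewer there is one more tool, called after ">>>" as a command line: name --argument value ..., lists and objects as JSON in quotes. step_arm: Moves the arm, as the interface text tells. Its arguments: {"type":"object","properties":{"series":{"type":"array","items":{"type":"object","properties":{"dx":{"type":"number"},"dy":{"type":"number"},"dz":{"type":"number"},"rx":{"type":"number"},"ry":{"type":"number"},"rz":{"type":"number"},"gripper":{"type":"number"}}}},"grip_force":{"type":"number"}},"required":["series"]}

```bash
mkdir -p pics; python3 - <<'E'
from workcell import *
import cv2,json
for n in ["scene","top","wrist"]:
    s=snapshot(n); cv2.imwrite(f"pics/{n}0.png",s["img"]); print(n,{k:v for k,v in s.items() if k!="img"})
print(get_state())
E
```

```text
scene {'fx': 563.3505354538776, 'fy': 563.3505354538776, 'cx': 323.2185535087163, 'cy': 240.85278744303375, 'position': array([1.46498081, 0.27488236, 1.30978805]), 'orientation': array([0.55403758, 0.20241145, 0.26247046, 0.76366303])}
top {'fx': 624.5521992015399, 'fy': 624.5521992015399, 'cx': 316.87568329411437, 'cy': 232.47014304369276, 'position': array([0.38200944, 0.02713072, 1.54503905]), 'orientation': array([-0.70170329, -0.03399527,  0.04955673,  0.70993024])}
wrist {'fx': 371.64829954431775, 'fy': 371.64829954431775, 'cx': 322.02383004043133, 'cy': 240.70890706437618, 'position': array([ 0.34938492, -0.52335213,  0.38425178]), 'orientation': array([ 0.84372386, -0.11816433,  0.07373563, -0.51839203])}
{'time': 0.15, 'joint_pos': array([-1.28047526e+00,  5.28247228e-01,  1.43357741e+00,  7.43754481e-06,
        1.18139409e+00, -1.78469103e-01]), 'joint_vel': array([ 0.00122372, -0.00352841, -0.00287138,  0.00091171,  0.00063433,
        0.00100341]), 'tau': array([ 4.20570204e-04, -4.40432167e+01, -1.76842082e+01,  6.33693463e-02,
        5.52429061e-02, -1.00039986e-04]), 'ee_pos': array([ 0.28235084, -0.55730543,  0.40400923]), 'ee_rot': array([-8.11957261e-04,  9.72655021e-01,  2.32253199e-01, -4.20123001e-05]), 'force': array([-0.47543338,  0.50485923,  0.20317974]), 'moment': array([-0.00718142, -0.01335244, -0.00674825]), 'grip_width': 0.08719228024491027}
```

View pics/scene0.png

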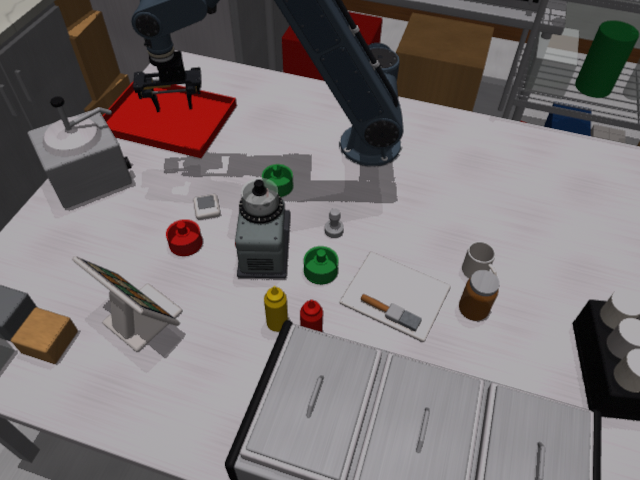

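View pics/top0.png

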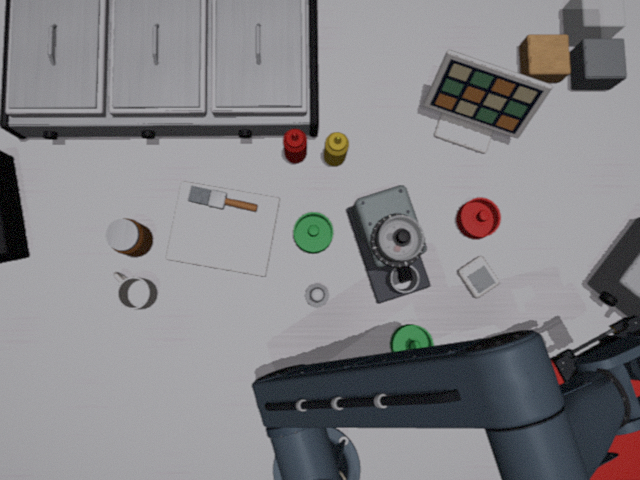

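View pics/wrist0.png

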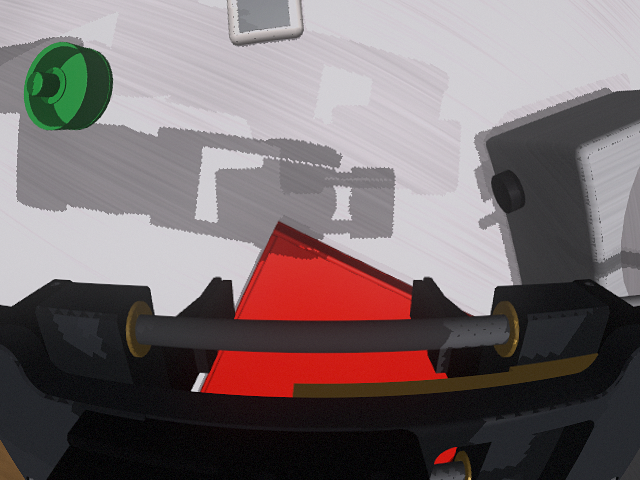

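The scene view shows the capped grinder at (262,215), and the board at (395,293) with the brush along its far edge. In the top view the knob is at (403,237) and the board centre near (223,228). Next I'll measure these.

```bash
cat > h.py <<'E'
from workcell import *
import cv2, numpy as np
from scipy.spatial.transform import Rotation as R
def Rq(q): return R.from_quat([q[1],q[2],q[3],q[0]])
def ray(s,u,v,fish=False):
    x=(u-s["cx"])/s["fx"]; y=(v-s["cy"])/s["fy"]
    if fish:
        r=np.hypot(x,y); k=np.sin(r)/r if r>1e-9 else 1; d=np.array([x*k,-y*k,-np.cos(r)])
    else: d=np.array([x,-y,-1.])
    return np.array(s["position"]),Rq(s["orientation"]).apply(d)
def onz(s,u,v,z,fish=False):
    p,d=ray(s,u,v,fish); return p+d*(z-p[2])/d[2]
def proj(s,P,fish=False):
    c=Rq(s["orientation"]).inv().apply(np.asarray(P)-s["position"]); x,y,z=c[0],-c[1],-c[2]
    if fish:
        r=np.hypot(x,y); t=np.arctan2(r,z); return s["cx"]+s["fx"]*t*x/r, s["cy"]+s["fy"]*t*y/r
    return s["cx"]+s["fx"]*x/z, s["cy"]+s["fy"]*y/z
def pose():
    st=get_state(); r=Rq(st["ee_rot"]); M=r.as_matrix()
    return st,M
E
python3 - <<'E'
from h import *
s=snapshot("top"); im=s["img"]
a=cv2.resize(im[170:310,340:450],None,fx=5,fy=5,interpolation=cv2.INTER_CUBIC)
cv2.imwrite("pics/topg.png",a[:600])
sc=snapshot("scene")["img"]
cv2.imwrite("pics/sceneg.png",cv2.resize(sc[170:280,225:345],None,fx=5,fy=5,interpolation=cv2.INTER_CUBIC))
g=cv2.cvtColor(im,cv2.COLOR_BGR2GRAY)
# board: bright mask
c=im[170:285,155:290]
cv2.imwrite("pics/topb.png",cv2.resize(c,None,fx=5,fy=5,interpolation=cv2.INTER_CUBIC))
# dark knob
k=(g<45).astype(np.uint8); k[:, :380]=0;k[:, 425:]=0;k[:215]=0;k[258:]=0
n,l,st,ce=cv2.connectedComponentsWithStats(k)
print([(st[i],ce[i]) for i in range(1,n) if st[i][4]>20])
E
```

```text
[(array([395, 230,  15,  14,  93], dtype=int32), array([401.19354839, 236.5483871 ])), (array([380, 249,   8,   9,  24], dtype=int32), array([382.375     , 254.20833333]))]
```

View pics/topg.png

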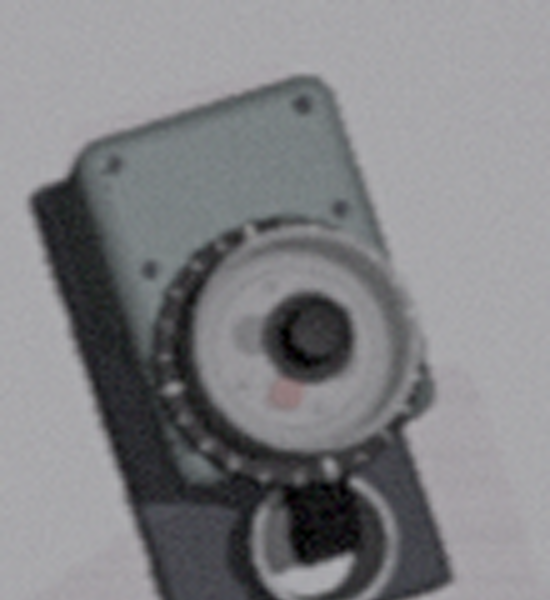

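View pics/sceneg.png

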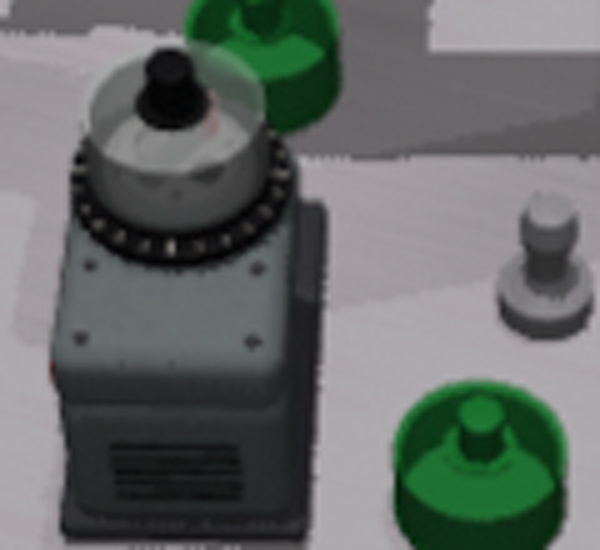

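View pics/topb.png

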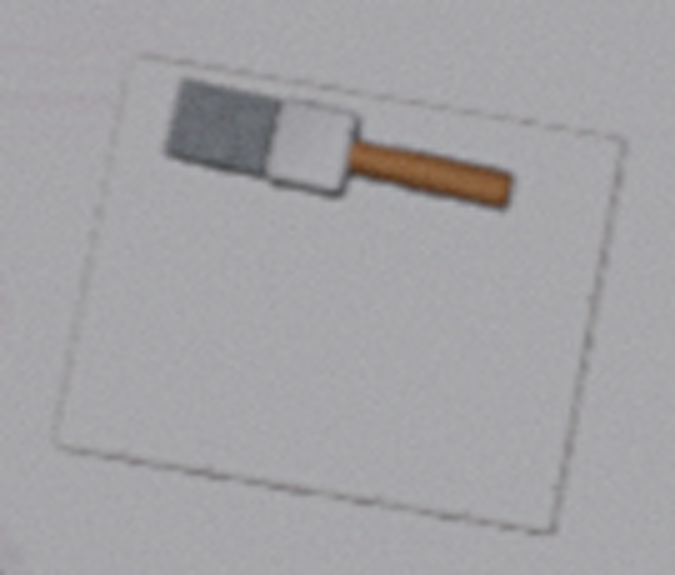

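```bash
python3 - <<'E'
from h import *
s=snapshot("top"); sc=snapshot("scene")
K=onz(s,401.2,236.6,.262); print("knob top",K, onz(sc,259,182.4,.262))
print("reproj knob in scene",proj(sc,K))
# two-view triangulation
p1,d1=ray(s,401.2,236.6);p2,d2=ray(sc,259,182.4)
A=np.c_[d1,-d2];t=np.linalg.lstsq(A,p2-p1,rcond=None)[0];print(p1+d1*t[0],p2+d2*t[1])
c=np.array([[133,57],[625,138],[553,532],[57,445]])/5+[155,170]
P=np.array([onz(s,*q,.012) for q in c]);print(P[:,:2]); m=P.mean(0);print("centre",m,[np.linalg.norm(P[i]-P[i-1]) for i in range(4)])
xs=(P[0]+P[1]-P[2]-P[3]);xs/=np.linalg.norm(xs); print("toward brush",xs,"rest",m-0.035*xs)
for n,q in dict(ra=(295,136),ye=(339,138)).items(): print(n,onz(s,*q,.17))
# dial collar ellipse approx in topg: circle center/radius
for z in (.178,.23): print(z,[onz(s,340+u/5,170+v/5,z)[:2] for u,v in ((155,350),(430,350),(290,485))])
print("red end",onz(s,340+285/5,170+395/5,.218))
st,M=pose();print(M)
E
```

```text
knob top [ 0.52383277 -0.17692588  0.262     ] [ 0.52731369 -0.17917687  0.262     ]
reproj knob in scene (np.float64(260.3083300397852), np.float64(181.69050991999794))
[ 0.52418266 -0.17742929  0.25883471] [ 0.52496918 -0.18031218  0.25938015]
[[0.69523229 0.32673115]
 [0.65217877 0.08270353]
 [0.45696934 0.11907591]
 [0.50238379 0.36134281]]
centre [0.57669105 0.22246335 0.012     ] [np.float64(0.1959298678109536), np.float64(0.24779645362935052), np.float64(0.1985690536614591), np.float64(0.2464867565075842)]
toward brush [ 0.98367838 -0.17993566  0.        ] rest [0.5422623 0.2287611 0.012    ]
ra [0.76499524 0.04231218 0.17      ]
ye [ 0.75966362 -0.05703432  0.17      ]
0.178 [array([ 0.52627704, -0.12325056]), array([ 0.52498043, -0.2450399 ]), array([ 0.46601987, -0.18129269])]
0.23 [array([ 0.52078933, -0.11753029]), array([ 0.51954204, -0.23468696]), array([ 0.46282425, -0.1733646 ])]
red end [ 0.50210359 -0.17413887  0.218     ]
[[ 8.92112584e-01  4.51813134e-01 -1.68394799e-04]
 [ 4.51813162e-01 -8.92112471e-01  4.53460018e-04]
 [ 5.46520917e-05 -4.80620375e-04 -9.99999883e-01]]
```

>>> step_arm --series '[{"dx":2.6,"dy":-1.5,"dz":-1.1},{"dx":2.6,"dy":-1.5,"dz":-1.1},{"dx":2.6,"dy":-1.5,"dz":-1.1},{"dx":2.6,"dy":-1.5,"dz":-1.1},{"dx":2.6,"dy":-1.5,"dz":-1.1},{"dx":2.6,"dy":-1.5,"dz":-1.1},{"dx":2.6,"dy":-1.5,"dz":-1.1},{"dx":2.6,"dy":-1.5,"dz":-1.1}]'

```text
validation failed for argument at $.se...
```

```bash
python3 - <<'E'
from h import *
s=snapshot("wrist"); cv2.imwrite("pics/w1.png",s["img"])
st,M=pose();print(st["ee_pos"],st["joint_pos"],st["force"]);print(M[:, :2].T)
print(proj(s,[.525,-.179,.262],True), s["position"])
E
```

```text
[ 0.28239831 -0.55750713  0.40461741] [-1.28049975e+00  5.27642619e-01  1.43283565e+00  3.20286942e-05
  1.18137346e+00 -1.78511508e-01] [ 0.49461251 -0.06661566  0.06027463]
[[ 8.92112952e-01  4.51812433e-01  7.51593881e-05]
 [ 4.51812437e-01 -8.92112918e-01 -2.49697592e-04]]
(np.float64(9.380908051594986), np.float64(-217.18660811588202)) [ 0.34945934 -0.52359814  0.38487284]
```

View pics/w1.png

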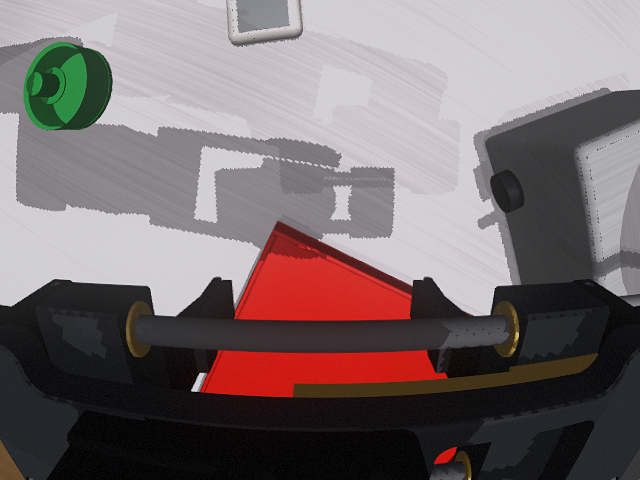

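The call was refused, so the arm hasn't moved and the picture is unchanged. I'll try again with every field filled in.

>>> step_arm --series '[{"dx":2.6,"dy":-1.5,"dz":-1.1,"rx":0,"ry":0,"rz":0,"gripper":8.7},{"dx":2.6,"dy":-1.5,"dz":-1.1,"rx":0,"ry":0,"rz":0,"gripper":8.7},{"dx":2.6,"dy":-1.5,"dz":-1.1,"rx":0,"ry":0,"rz":0,"gripper":8.7},{"dx":2.6,"dy":-1.5,"dz":-1.1,"rx":0,"ry":0,"rz":0,"gripper":8.7},{"dx":2.6,"dy":-1.5,"dz":-1.1,"rx":0,"ry":0,"rz":0,"gripper":8.7},{"dx":2.6,"dy":-1.5,"dz":-1.1,"rx":0,"ry":0,"rz":0,"gripper":8.7},{"dx":2.6,"dy":-1.5,"dz":-1.1,"rx":0,"ry":0,"rz":0,"gripper":8.7},{"dx":2.6,"dy":-1.5,"dz":-1.1,"rx":0,"ry":0,"rz":0,"gripper":8.7}]' --grip_force 20

```text
time: 1.07
ee_pos: [0.4143, -0.3551, 0.4934]
ee_rot: [0.0, 0.973, 0.232, 0.0]
force: [0.8, -0.8, -0.3]
grip_width: 0.087
```

```bash
python3 - <<'E'
from h import *
s=snapshot("wrist"); cv2.imwrite("pics/w2.png",s["img"])
st,M=pose();print(st["ee_pos"],st["joint_pos"],st["force"]);print(M[:, :2].T)
print(proj(s,[.525,-.179,.262],True), s["position"])
E
```

```text
[ 0.41660682 -0.35119182  0.49579148] [-0.90673217  0.3204712   1.51677543  0.00528379  1.30221264  0.19044427] [1.30818136 2.80463681 1.82322579]
[[ 0.89054483  0.45486334  0.00540831]
 [ 0.45486428 -0.89056006  0.0011264 ]]
(np.float64(148.8736931691425), np.float64(-13.710139209928144)) [ 0.4813561 -0.3212554  0.4737837]
```

View pics/w2.png

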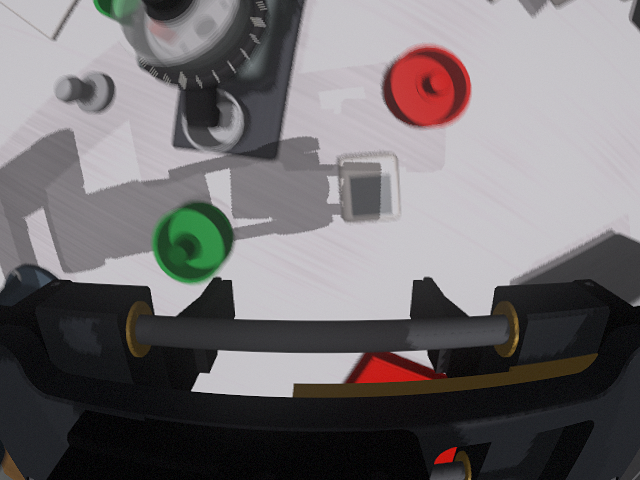

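>>> step_arm --series '[{"dx":3.0,"dy":-1.9,"dz":0,"rx":0,"ry":0,"rz":0,"gripper":8.7},{"dx":3.0,"dy":-2.4,"dz":0,"rx":0,"ry":0,"rz":0,"gripper":8.7},{"dx":3.0,"dy":-2.4,"dz":0,"rx":0,"ry":0,"rz":0,"gripper":8.7},{"dx":1.0,"dy":-2.4,"dz":0,"rx":0,"ry":0,"rz":0,"gripper":8.7},{"dx":0,"dy":-1.3,"dz":0,"rx":0,"ry":0,"rz":0,"gripper":8.7},{"dx":0,"dy":0,"dz":0,"rx":0,"ry":0,"rz":0,"gripper":8.7}]'

```text
time: 1.62
ee_pos: [0.455, -0.216, 0.4927]
ee_rot: [-0.001, 0.972, 0.234, -0.001]
force: [-1.0, 0.3, -0.2]
grip_width: 0.0871
```

```bash
python3 - <<'E'
from h import *
s=snapshot("wrist"); cv2.imwrite("pics/w3.png",s["img"])
st,M=pose();print(st["ee_pos"],st["joint_pos"],st["force"]);print(M[:, :2].T)
print(proj(s,[.525,-.179,.262],True), s["position"])
E
```

```text
[ 0.4554265  -0.21784342  0.49292642] [-6.67660208e-01  2.62732515e-01  1.61122316e+00 -7.56421419e-04
  1.26746220e+00  4.32944814e-01] [ 0.0113213  -0.5199584  -0.65300758]
[[ 8.91379182e-01  4.53258000e-01 -5.82023963e-04]
 [ 4.53258268e-01 -8.91379116e-01  4.61461064e-04]]
(np.float64(320.6743493347303), np.float64(129.06858222717744)) [ 0.52187581 -0.18192374  0.47295284]
```

View pics/w3.png

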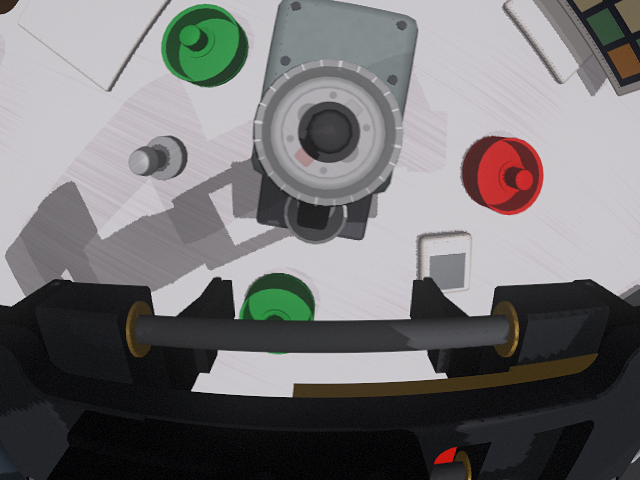

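The camera is now directly over the grinder. Knob centre is near (330,132), with the collar ring centred about (328,132).

```bash
cat >> h.py <<'E'
def topt(p):  # world delta from current TCP to p(xy) in tool cm
    st,M=pose(); d=np.array([p[0]-st["ee_pos"][0],p[1]-st["ee_pos"][1],0]); return (M.T@d)*100
E
python3 - <<'E'
from h import *
s=snapshot("wrist"); im=s["img"]; g=cv2.cvtColor(im,cv2.COLOR_BGR2GRAY)
cv2.imwrite("pics/w3g.png",cv2.resize(im[50:215,245:410],None,fx=3.6,fy=3.6,interpolation=cv2.INTER_CUBIC))
k=np.zeros_like(g); k[100:165,295:365]=(g[100:165,295:365]<75)
n,l,st_,ce=cv2.connectedComponentsWithStats(k); i=1+np.argmax(st_[1:,4]); print(st_[i],ce[i],onz(s,*ce[i],.245,True))
for t in (40,50,60): 
    k2=np.zeros_like(g); k2[100:165,295:365]=(g[100:165,295:365]<t); n,l,a,c=cv2.connectedComponentsWithStats(k2); j=1+np.argmax(a[1:,4]); print(t,a[j],c[j])
for u,v,z in((330,132,.262),(328,132,.178)): print(onz(s,u,v,z,True))
# collar extents: left 255, right 403, top 59, bottom 206
Q=[onz(s,*q,.178,True)[:2] for q in((255,132),(403,132),(328,59),(328,206))]; print(Q,np.mean(Q,0),np.linalg.norm(Q[0]-Q[1]),np.linalg.norm(Q[2]-Q[3]))
E
```

```text
[ 295  102   60   60 2860] [324.17447552 131.34895105] [ 0.52592083 -0.1837243   0.245     ]
40 [296 134  47  26 286] [310.37062937 147.58041958]
50 [295 109  53  52 681] [317.24082232 136.90602056]
60 [ 295  109   53   52 1092] [319.49267399 135.70421245]
[ 0.52682042 -0.18681132  0.262     ]
[ 0.52783939 -0.18657819  0.178     ]
[array([ 0.50250827, -0.13470476]), array([ 0.55611729, -0.23920301]), array([ 0.58034159, -0.15986928]), array([ 0.47491321, -0.21364336])] [ 0.52847009 -0.1868551 ] 0.11744705366879997 0.11835030653589919
```

View pics/w3g.png

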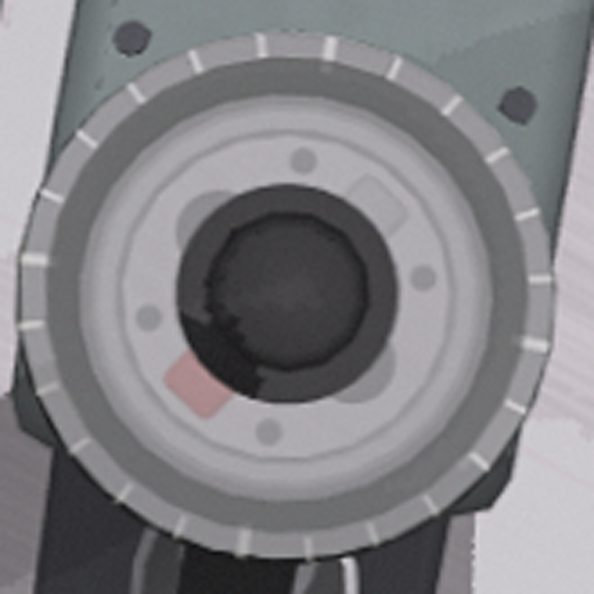

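>>> step_arm --series '[{"dx":2.6,"dy":0.1,"dz":0,"rx":0,"ry":0,"rz":0,"gripper":8.7},{"dx":2.6,"dy":0.1,"dz":0.5,"rx":0,"ry":0,"rz":0,"gripper":8.7},{"dx":2.6,"dy":0.1,"dz":1.5,"rx":0,"ry":0,"rz":0,"gripper":8.7},{"dx":0,"dy":0,"dz":2,"rx":0,"ry":0,"rz":0,"gripper":8.7},{"dx":0,"dy":0,"dz":2,"rx":0,"ry":0,"rz":0,"gripper":8.7},{"dx":0,"dy":0,"dz":0,"rx":0,"ry":0,"rz":0,"gripper":8.7}]'

```text
time: 2.22
ee_pos: [0.5263, -0.1873, 0.4287]
ee_rot: [-0.002, 0.973, 0.231, -0.003]
force: [-0.5, 0.1, -0.4]
grip_width: 0.0866
```

```bash
python3 - <<'E'
from h import *
s=snapshot("wrist"); cv2.imwrite("pics/w4.png",s["img"])
a=snapshot("scene"); cv2.imwrite("pics/s4.png",cv2.resize(a["img"][100:250,180:340],None,fx=4,fy=4,interpolation=cv2.INTER_CUBIC))
st,M=pose();print(st["ee_pos"],st["force"]);
P=st["ee_pos"]+M@[0,0,.164]; print("grasp px",proj(s,P,True), "scene crop px",(np.array(proj(a,P))-[180,100])*4)
E
```

```text
[ 0.52697285 -0.18766408  0.43226711] [ 0.57648272 -0.76043959  1.09807505]
grasp px (np.float64(325.19172639242197), np.float64(316.7798121185083)) scene crop px [303.46436521 319.20578952]
```

View pics/w4.png

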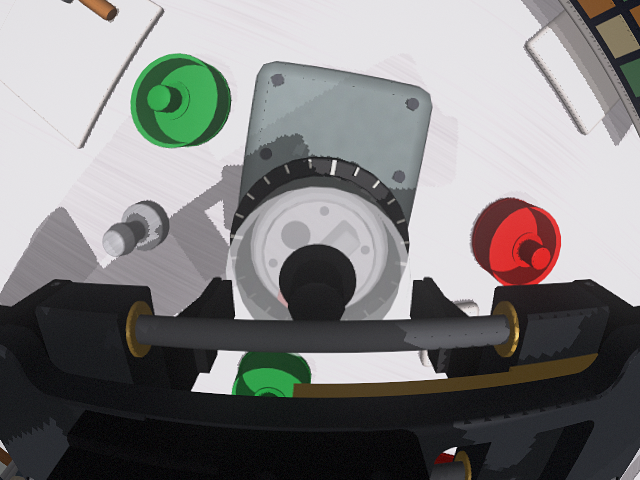

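View pics/s4.png

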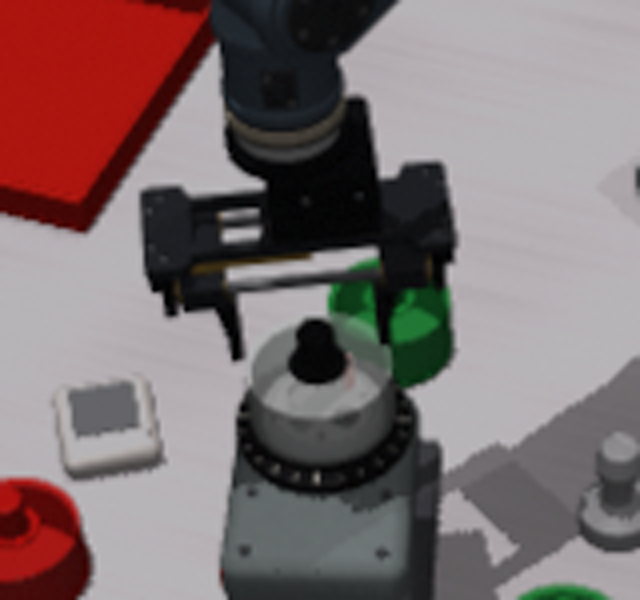

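The knob shows about 4 px left of the finger midline in the wrist view, with its flange centre near (318,281). The scene view agrees that it sits between the fingers.

```bash
python3 - <<'E'
from h import *
s=snapshot("wrist"); im=s["img"]
cv2.imwrite("pics/w4c.png",cv2.resize(im[180:340,220:420],None,fx=4,fy=3.75,interpolation=cv2.INTER_CUBIC))
st,M=pose();print(st["ee_pos"])
for z in (.232,.238): 
    p=onz(s,318,281,z,True); print(p,topt(p))
for q in ([.5265,-.1855,.262],[.5265,-.1855,.23],[.5265,-.1855,.178]): print(proj(s,q,True))
E
```

```text
[ 0.52717677 -0.18760636  0.43334568]
[ 0.52696631 -0.18522156  0.232     ] [ 0.08855003 -0.2224282  -0.00023651]
[ 0.52919705 -0.1841817   0.238     ] [ 3.34554313e-01 -2.14875180e-01 -8.29145587e-05]
(np.float64(317.368790614806), np.float64(307.3048070171774))
(np.float64(318.11855640080995), np.float64(280.5148255105025))
(np.float64(318.96173685403926), np.float64(250.79099598687975))
```

View pics/w4c.png

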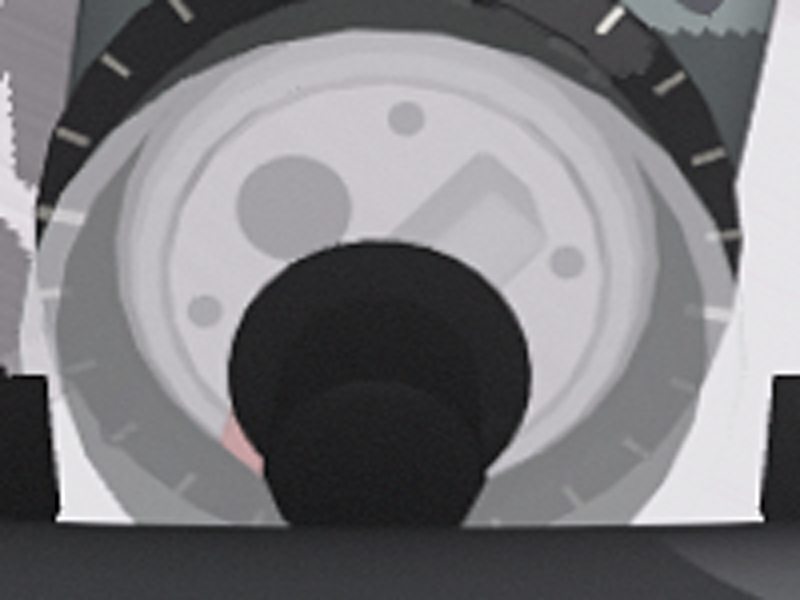

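>>> step_arm --series '[{"dx":0,"dy":-0.2,"dz":0.6,"rx":0,"ry":0,"rz":0,"gripper":6},{"dx":0,"dy":0,"dz":0.7,"rx":0,"ry":0,"rz":0,"gripper":4},{"dx":0,"dy":0,"dz":0,"rx":0,"ry":0,"rz":0,"gripper":3},{"dx":0,"dy":0,"dz":0,"rx":0,"ry":0,"rz":0,"gripper":2},{"dx":0,"dy":0,"dz":0,"rx":0,"ry":0,"rz":0,"gripper":2},{"dx":0,"dy":0,"dz":0,"rx":0,"ry":0,"rz":0,"gripper":2},{"dx":0,"dy":0,"dz":0,"rx":0,"ry":0,"rz":0,"gripper":2}]' --grip_force 15

```text
time: 2.95
ee_pos: [0.5261, -0.1842, 0.4201]
ee_rot: [0.0, 0.973, 0.232, 0.0]
force: [0.6, -0.2, -0.3]
grip_width: 0.0484
```

>>> step_arm --series '[{"dx":0,"dy":0,"dz":0,"rx":0,"ry":0,"rz":0,"gripper":2},{"dx":0,"dy":0,"dz":0,"rx":0,"ry":0,"rz":0,"gripper":2},{"dx":0,"dy":0,"dz":0,"rx":0,"ry":0,"rz":0,"gripper":2},{"dx":0,"dy":0,"dz":0,"rx":0,"ry":0,"rz":0,"gripper":2},{"dx":0,"dy":0,"dz":0,"rx":0,"ry":0,"rz":0,"gripper":2},{"dx":0,"dy":0,"dz":0,"rx":0,"ry":0,"rz":0,"gripper":2}]'

```text
time: 3.45
ee_pos: [0.526, -0.1841, 0.4198]
ee_rot: [-0.0, 0.973, 0.232, -0.0]
force: [-0.2, 0.8, 1.3]
grip_width: 0.0259
```

Width 25.9 mm, so the knob is held. Now I'll lift it.

>>> step_arm --series '[{"dx":0,"dy":0,"dz":-0.5,"rx":0,"ry":0,"rz":0,"gripper":2},{"dx":0,"dy":0,"dz":-1.0,"rx":0,"ry":0,"rz":0,"gripper":2},{"dx":0,"dy":0,"dz":-1.5,"rx":0,"ry":0,"rz":0,"gripper":2},{"dx":0,"dy":0,"dz":-1.5,"rx":0,"ry":0,"rz":0,"gripper":2},{"dx":0,"dy":0,"dz":-1.5,"rx":0,"ry":0,"rz":0,"gripper":2},{"dx":0,"dy":0,"dz":-1.5,"rx":0,"ry":0,"rz":0,"gripper":2},{"dx":0,"dy":0,"dz":-0.5,"rx":0,"ry":0,"rz":0,"gripper":2},{"dx":0,"dy":0,"dz":0,"rx":0,"ry":0,"rz":0,"gripper":2}]'

```text
time: 4.12
ee_pos: [0.5262, -0.1843, 0.5018]
ee_rot: [0.002, 0.973, 0.232, 0.002]
force: [-0.1, -0.0, -2.5]
grip_width: 0.0251
```

```bash
python3 - <<'E'
from h import *
a=snapshot("scene"); cv2.imwrite("pics/s5.png",cv2.resize(a["img"][80:260,180:360],None,fx=3.3,fy=3.3,interpolation=cv2.INTER_CUBIC))
st,M=pose();print(st["ee_pos"],st["force"],st["joint_pos"],topt([.545,.2285]));
E
```

```text
[ 0.52593669 -0.18420357  0.50046327] [-0.33406414 -0.36772846 -1.84778901] [-5.37398401e-01  3.35446325e-01  1.48034957e+00 -8.67276654e-05
  1.32413005e+00  5.64663607e-01] [ 2.03456818e+01 -3.59573140e+01 -3.55458661e-02]
```

View pics/s5.png

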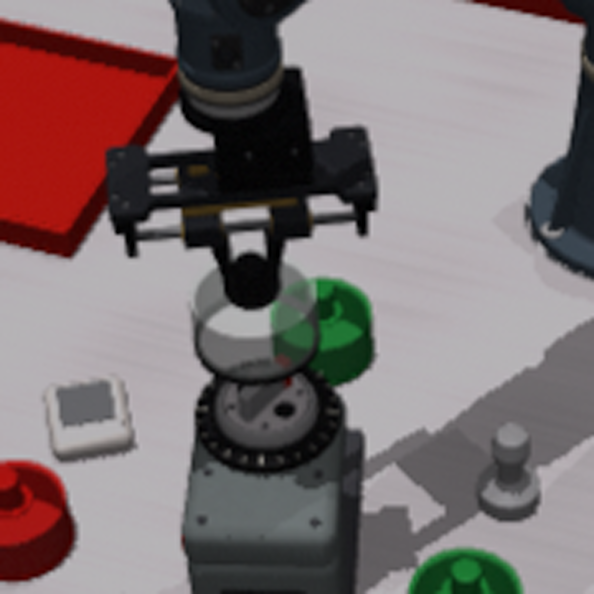

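>>> step_arm --series '[{"dx":0.8,"dy":-1.5,"dz":0,"rx":0,"ry":0,"rz":0,"gripper":2},{"dx":1.7,"dy":-3,"dz":0,"rx":0,"ry":0,"rz":0,"gripper":2},{"dx":1.7,"dy":-3,"dz":0,"rx":0,"ry":0,"rz":0,"gripper":2},{"dx":1.7,"dy":-3,"dz":0,"rx":0,"ry":0,"rz":0,"gripper":2},{"dx":1.7,"dy":-3,"dz":0,"rx":0,"ry":0,"rz":0,"gripper":2},{"dx":1.7,"dy":-3,"dz":0,"rx":0,"ry":0,"rz":0,"gripper":2},{"dx":1.7,"dy":-3,"dz":0,"rx":0,"ry":0,"rz":0,"gripper":2},{"dx":1.7,"dy":-3,"dz":0,"rx":0,"ry":0,"rz":0,"gripper":2}]'

```text
time: 4.83
ee_pos: [0.5371, 0.0755, 0.4985]
ee_rot: [-0.0, 0.973, 0.232, -0.001]
force: [0.8, 0.0, -2.5]
grip_width: 0.0256
```

>>> step_arm --series '[{"dx":1.7,"dy":-3,"dz":0,"rx":0,"ry":0,"rz":0,"gripper":2},{"dx":1.7,"dy":-3,"dz":0,"rx":0,"ry":0,"rz":0,"gripper":2},{"dx":1.7,"dy":-3,"dz":1,"rx":0,"ry":0,"rz":0,"gripper":2},{"dx":1.2,"dy":-2.5,"dz":2,"rx":0,"ry":0,"rz":0,"gripper":2},{"dx":1,"dy":-1.5,"dz":3,"rx":0,"ry":0,"rz":0,"gripper":2},{"dx":0,"dy":0,"dz":3,"rx":0,"ry":0,"rz":0,"gripper":2},{"dx":0,"dy":0,"dz":3,"rx":0,"ry":0,"rz":0,"gripper":2},{"dx":0,"dy":0,"dz":3,"rx":0,"ry":0,"rz":0,"gripper":2}]'

```text
time: 5.5
ee_pos: [0.5432, 0.2235, 0.3472]
ee_rot: [0.0, 0.972, 0.233, -0.001]
force: [0.1, 0.3, -1.9]
grip_width: 0.0252
```

```bash
python3 - <<'E'
from h import *
a=snapshot("scene"); cv2.imwrite("pics/s6.png",cv2.resize(a["img"][130:350,310:530],None,fx=2.7,fy=2.7,interpolation=cv2.INTER_CUBIC))
st,M=pose();print(st["time"],st["ee_pos"],st["force"],st["joint_pos"],topt([.545,.2285]));
E
```

```text
5.55 [0.54127566 0.2226022  0.34108904] [-2.5965475   0.01879389 -5.37296633] [ 1.99389752e-01  5.56036928e-01  1.59167362e+00 -1.84132352e-04
  1.00837547e+00  1.30086573e+00] [ 0.59889624 -0.35751969 -0.00706228]
```

View pics/s6.png

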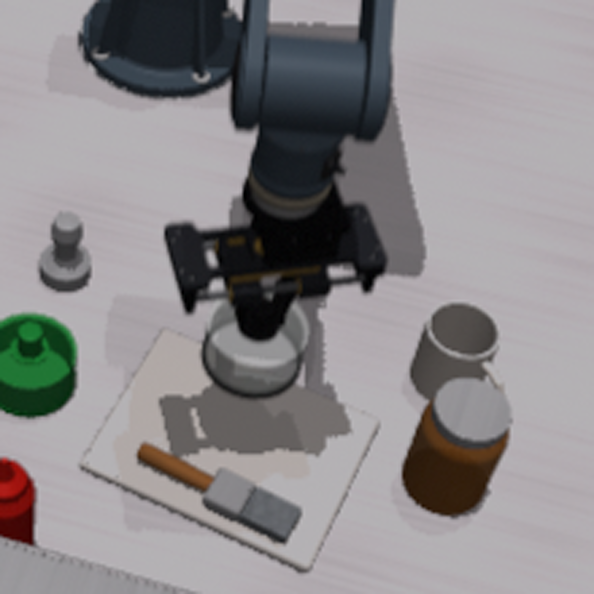

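>>> step_arm --series '[{"dx":0.3,"dy":-0.2,"dz":2,"rx":0,"ry":0,"rz":0,"gripper":2},{"dx":0,"dy":0,"dz":2,"rx":0,"ry":0,"rz":0,"gripper":2},{"dx":0,"dy":0,"dz":2,"rx":0,"ry":0,"rz":0,"gripper":2},{"dx":0,"dy":0,"dz":1,"rx":0,"ry":0,"rz":0,"gripper":2},{"dx":0,"dy":0,"dz":0,"rx":0,"ry":0,"rz":0,"gripper":2},{"dx":0,"dy":0,"dz":0,"rx":0,"ry":0,"rz":0,"gripper":2}]'

```text
time: 6.05
ee_pos: [0.5459, 0.2259, 0.2797]
ee_rot: [-0.0, 0.973, 0.232, -0.001]
force: [0.3, -0.5, -1.8]
grip_width: 0.0257
```

>>> step_arm --series '[{"dx":0,"dy":0,"dz":1,"rx":0,"ry":0,"rz":0,"gripper":2},{"dx":0,"dy":0,"dz":1,"rx":0,"ry":0,"rz":0,"gripper":2},{"dx":0,"dy":0,"dz":0.3,"rx":0,"ry":0,"rz":0,"gripper":2},{"dx":0,"dy":0,"dz":0.2,"rx":0,"ry":0,"rz":0,"gripper":2},{"dx":0,"dy":0,"dz":0,"rx":0,"ry":0,"rz":0,"gripper":2},{"dx":0,"dy":0,"dz":0,"rx":0,"ry":0,"rz":0,"gripper":2}]'

```text
time: 6.55
ee_pos: [0.5459, 0.226, 0.2548]
ee_rot: [0.0, 0.973, 0.232, 0.0]
force: [0.1, 0.4, -2.3]
grip_width: 0.0251
```

>>> step_arm --series '[{"dx":0,"dy":0,"dz":0.1,"rx":0,"ry":0,"rz":0,"gripper":2},{"dx":0,"dy":0,"dz":0.1,"rx":0,"ry":0,"rz":0,"gripper":2},{"dx":0,"dy":0,"dz":0,"rx":0,"ry":0,"rz":0,"gripper":2}]'

```text
time: 6.8
ee_pos: [0.5461, 0.2261, 0.2538]
ee_rot: [0.0, 0.973, 0.232, 0.001]
force: [-0.0, 0.4, 2.8]
grip_width: 0.0256
```

The force changed sign at TCP z 0.254, exactly where the rim should meet the board. Releasing and going up.

>>> step_arm --series '[{"dx":0,"dy":0,"dz":0,"rx":0,"ry":0,"rz":0,"gripper":8.7},{"dx":0,"dy":0,"dz":0,"rx":0,"ry":0,"rz":0,"gripper":8.7},{"dx":0,"dy":0,"dz":0,"rx":0,"ry":0,"rz":0,"gripper":8.7},{"dx":0,"dy":0,"dz":0,"rx":0,"ry":0,"rz":0,"gripper":8.7},{"dx":0,"dy":0,"dz":-1,"rx":0,"ry":0,"rz":0,"gripper":8.7},{"dx":0,"dy":0,"dz":-2,"rx":0,"ry":0,"rz":0,"gripper":8.7},{"dx":0,"dy":0,"dz":-3,"rx":0,"ry":0,"rz":0,"gripper":8.7},{"dx":0,"dy":0,"dz":-3,"rx":0,"ry":0,"rz":0,"gripper":8.7}]'

```text
time: 7.47
ee_pos: [0.5455, 0.2259, 0.3434]
ee_rot: [-0.0, 0.973, 0.232, -0.001]
force: [1.2, -0.3, -0.1]
grip_width: 0.0711
```

```bash
python3 - <<'E'
from h import *
a=snapshot("scene"); cv2.imwrite("pics/s7.png",a["img"])
st,M=pose();print(st["time"],st["ee_pos"],st["force"],st["joint_pos"],topt([.527,-.185]));
E
```

```text
7.5167 [0.54743413 0.22657633 0.35023234] [0.47843336 0.88970729 3.33678105] [2.03941959e-01 5.48821226e-01 1.57324992e+00 7.91037361e-05
 1.00882228e+00 1.30555505e+00] [-20.43026612  35.78711608  -0.11326359]
```

View pics/s7.png

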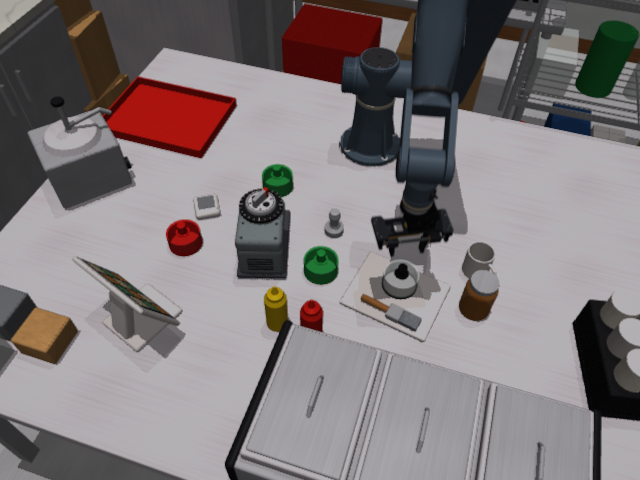

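The cap is standing on the board at (402,278). The bar is now exposed, so I'll look at it from the top and scene cameras.

```bash
python3 - <<'E'
from h import *
for n,(x,y) in dict(top=(340,170),scene=(225,170)).items():
    s=snapshot(n); cv2.imwrite(f"pics/{n}8.png",cv2.resize(s["img"][y:y+120,x:x+120],None,fx=5,fy=5,interpolation=cv2.INTER_CUBIC))
    print(n,proj(s,[.527,-.1855,.218]))
E
```

```text
top (np.float64(401.95536152023226), np.float64(237.37839764820274))
scene (np.float64(257.9944046525116), np.float64(193.47244321677024))
```

View pics/top8.png

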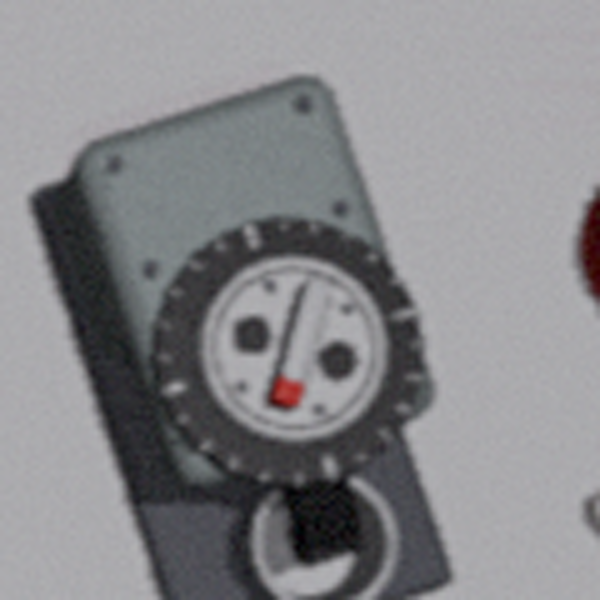

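View pics/scene8.png

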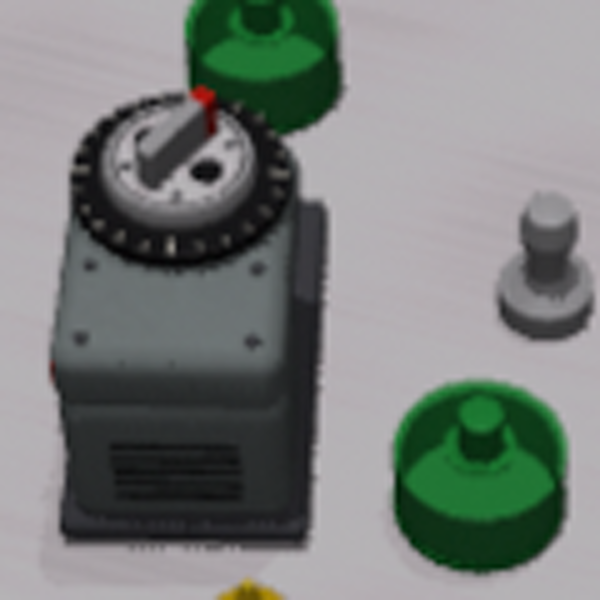

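The red end of the bar points at about 162° in the world frame, toward the robot and slightly left. I'll approach with tool x along the red end, which leaves joint 6 room for the clockwise turn. First I'll translate to a viewing spot.

>>> step_arm --series '[{"dx":-0.6,"dy":1.6,"dz":-2.5,"rx":0,"ry":0,"rz":0,"gripper":8.7},{"dx":-1.1,"dy":3.2,"dz":-2.3,"rx":0,"ry":0,"rz":0,"gripper":8.7},{"dx":-1.1,"dy":3.2,"dz":-2.3,"rx":0,"ry":0,"rz":0,"gripper":8.7},{"dx":-1.1,"dy":3.2,"dz":-2.3,"rx":0,"ry":0,"rz":0,"gripper":8.7},{"dx":-1.1,"dy":3.2,"dz":-2.3,"rx":0,"ry":0,"rz":0,"gripper":8.7},{"dx":-1.1,"dy":3.2,"dz":0,"rx":0,"ry":0,"rz":0,"gripper":8.7},{"dx":-1.1,"dy":3.2,"dz":0,"rx":0,"ry":0,"rz":0,"gripper":8.7},{"dx":-1.1,"dy":3.2,"dz":0,"rx":0,"ry":0,"rz":0,"gripper":8.7}]'

```text
time: 8.28
ee_pos: [0.5798, -0.0271, 0.4593]
ee_rot: [-0.0, 0.973, 0.232, -0.001]
force: [0.4, 0.7, -1.2]
grip_width: 0.087
```

>>> step_arm --series '[{"dx":-1.1,"dy":3.2,"dz":0,"rx":0,"ry":0,"rz":0,"gripper":8.7},{"dx":-1.1,"dy":3.2,"dz":0,"rx":0,"ry":0,"rz":0,"gripper":8.7},{"dx":-1.1,"dy":3.2,"dz":0,"rx":0,"ry":0,"rz":0,"gripper":8.7},{"dx":-1.1,"dy":3.2,"dz":0,"rx":0,"ry":0,"rz":0,"gripper":8.7},{"dx":-1.1,"dy":3.2,"dz":0,"rx":0,"ry":0,"rz":0,"gripper":8.7},{"dx":-1.1,"dy":1.6,"dz":0,"rx":0,"ry":0,"rz":0,"gripper":8.7},{"dx":0,"dy":0,"dz":0,"rx":0,"ry":0,"rz":-6,"gripper":8.7},{"dx":0,"dy":0,"dz":0,"rx":0,"ry":0,"rz":-7,"gripper":8.7}]'

```text
time: 8.95
ee_pos: [0.6003, -0.2144, 0.4578]
ee_rot: [-0.001, 0.94, 0.342, -0.001]
force: [-0.9, -0.2, 1.0]
grip_width: 0.0874
```

>>> step_arm --series '[{"dx":0,"dy":0,"dz":0,"rx":0,"ry":0,"rz":-7,"gripper":8.7},{"dx":0,"dy":0,"dz":0,"rx":0,"ry":0,"rz":-7,"gripper":8.7},{"dx":0,"dy":0,"dz":0,"rx":0,"ry":0,"rz":-7,"gripper":8.7},{"dx":0,"dy":0,"dz":0,"rx":0,"ry":0,"rz":-7,"gripper":8.7},{"dx":0,"dy":0,"dz":0,"rx":0,"ry":0,"rz":-7,"gripper":8.7},{"dx":0,"dy":0,"dz":0,"rx":0,"ry":0,"rz":-7,"gripper":8.7},{"dx":0,"dy":0,"dz":0,"rx":0,"ry":0,"rz":-7,"gripper":8.7},{"dx":0,"dy":0,"dz":0,"rx":0,"ry":0,"rz":-7,"gripper":8.7}]'

```text
time: 9.62
ee_pos: [0.6005, -0.2123, 0.4582]
ee_rot: [-0.002, 0.668, 0.744, -0.0]
force: [-0.6, 0.5, 0.2]
grip_width: 0.0871
```

>>> step_arm --series '[{"dx":0,"dy":0,"dz":0,"rx":0,"ry":0,"rz":-7,"gripper":8.7},{"dx":0,"dy":0,"dz":0,"rx":0,"ry":0,"rz":-7,"gripper":8.7},{"dx":0,"dy":0,"dz":0,"rx":0,"ry":0,"rz":-7,"gripper":8.7},{"dx":0,"dy":0,"dz":0,"rx":0,"ry":0,"rz":-7,"gripper":8.7},{"dx":0,"dy":0,"dz":0,"rx":0,"ry":0,"rz":-7,"gripper":8.7},{"dx":0,"dy":0,"dz":0,"rx":0,"ry":0,"rz":-7,"gripper":8.7},{"dx":0,"dy":0,"dz":0,"rx":0,"ry":0,"rz":-7,"gripper":8.7},{"dx":0,"dy":0,"dz":0,"rx":0,"ry":0,"rz":-7,"gripper":8.7}]'

```text
time: 10.28
ee_pos: [0.6005, -0.2123, 0.4581]
ee_rot: [-0.002, 0.24, 0.971, 0.0]
force: [-0.2, 0.3, 0.6]
grip_width: 0.0869
```

>>> step_arm --series '[{"dx":0,"dy":0,"dz":0,"rx":0,"ry":0,"rz":-7,"gripper":8.7},{"dx":0,"dy":0,"dz":0,"rx":0,"ry":0,"rz":-3,"gripper":8.7},{"dx":0,"dy":0,"dz":0,"rx":0,"ry":0,"rz":0,"gripper":8.7},{"dx":0,"dy":0,"dz":0,"rx":0,"ry":0,"rz":0,"gripper":8.7}]'

```text
time: 10.62
ee_pos: [0.6006, -0.2123, 0.4586]
ee_rot: [-0.001, 0.158, 0.987, 0.0]
force: [-0.2, 0.3, -0.1]
grip_width: 0.0869
```

```bash
python3 - <<'E'
from h import *
s=snapshot("wrist"); cv2.imwrite("pics/w9.png",s["img"])
st,M=pose();print(st["time"],st["ee_pos"],st["force"],st["joint_pos"],topt([.527,-.185]),np.degrees(np.arctan2(M[1,0],M[0,0])));
print(proj(s,[.527,-.1855,.218],True))
E
```

```text
10.6667 [ 0.60066977 -0.21235707  0.45882323] [ 0.02113158  1.42855156 -1.06079653] [-5.14947612e-01  4.92392244e-01  1.33639981e+00  4.28885720e-05
  1.31470664e+00 -1.76766631e+00] [7.852995   0.29443375 0.0147371 ] 161.77489143794662
(np.float64(326.7936003226658), np.float64(133.90787842173796))
```

View pics/w9.png

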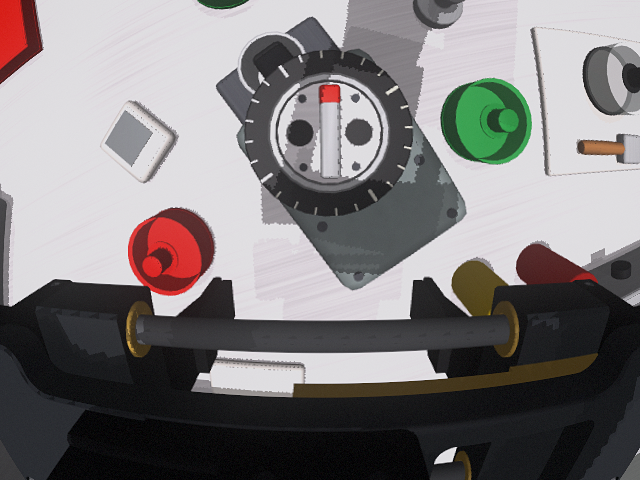

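The bar runs from its red end at (330,93) to about (329,177) in the wrist view, almost straight along tool x. Next I'll measure its centre and angle.

```bash
python3 - <<'E'
from h import *
s=snapshot("wrist"); im=s["img"]
x0,y0=290,75
cv2.imwrite("pics/w9c.png",cv2.resize(im[y0:y0+115,x0:x0+80],None,fx=5,fy=5,interpolation=cv2.INTER_CUBIC))
hsv=cv2.cvtColor(im,cv2.COLOR_BGR2HSV)
m=((hsv[...,1]>140)&((hsv[...,0]<8)|(hsv[...,0]>172))).astype(np.uint8)
m[:75]=0;m[190:]=0;m[:,:300]=0;m[:,360:]=0
ys,xs=np.nonzero(m); print("red",xs.min(),xs.max(),ys.min(),ys.max(),xs.mean(),ys.mean())
# collar extents
Q=np.array([onz(s,*q,.178,True)[:2] for q in((244,133),(413,133),(329,49),(329,216))]);print(Q.mean(0))
E
```

```text
red 320 339 85 101 329.4474474474475 92.97297297297297
[ 0.5259692  -0.18304843]
```

View pics/w9c.png

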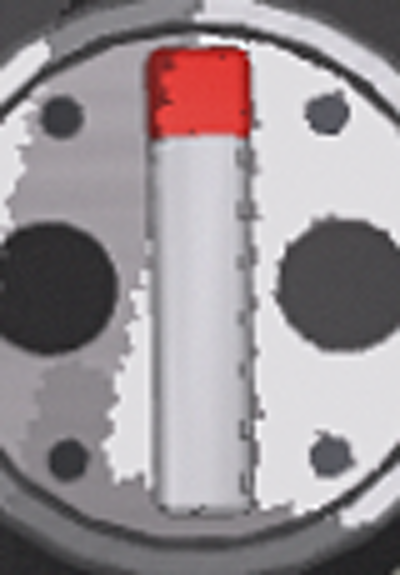

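>>> step_arm --series '[{"dx":2,"dy":0,"dz":0,"rx":0,"ry":0,"rz":-0.8,"gripper":4},{"dx":2,"dy":0.1,"dz":0,"rx":0,"ry":0,"rz":0,"gripper":4},{"dx":2,"dy":0.1,"dz":0,"rx":0,"ry":0,"rz":0,"gripper":4},{"dx":2,"dy":0.1,"dz":0,"rx":0,"ry":0,"rz":0,"gripper":4},{"dx":0,"dy":0,"dz":1.2,"rx":0,"ry":0,"rz":0,"gripper":4},{"dx":0,"dy":0,"dz":1.2,"rx":0,"ry":0,"rz":0,"gripper":4},{"dx":0,"dy":0,"dz":1,"rx":0,"ry":0,"rz":0,"gripper":4},{"dx":0,"dy":0,"dz":0,"rx":0,"ry":0,"rz":0,"gripper":4}]'

```text
time: 11.38
ee_pos: [0.5248, -0.1851, 0.4236]
ee_rot: [-0.002, 0.151, 0.989, 0.001]
force: [-0.3, 0.7, 0.2]
grip_width: 0.0438
```

```bash
python3 - <<'E'
from h import *
s=snapshot("wrist"); cv2.imwrite("pics/w10.png",s["img"])
a=snapshot("scene"); cv2.imwrite("pics/s10.png",cv2.resize(a["img"][130:250,200:320],None,fx=5,fy=5,interpolation=cv2.INTER_CUBIC))
st,M=pose();print(st["time"],st["ee_pos"],st["force"],st["moment"],st["grip_width"],topt([.5262,-.1842]),np.degrees(np.arctan2(M[1,0],M[0,0])));
print(proj(s,[.5262,-.1842,.218],True))
E
```

```text
11.4833 [ 0.52561184 -0.18555928  0.4253638 ] [ 0.4041712  -0.63590344  0.42037467] [ 0.08265956 -0.16348633  0.0007999 ] 0.041193396296082686 [-1.55840723e-02  1.47284778e-01  2.20790609e-05] 162.64199359069673
(np.float64(324.95117796695627), np.float64(284.2929071212685))
```

View pics/w10.png

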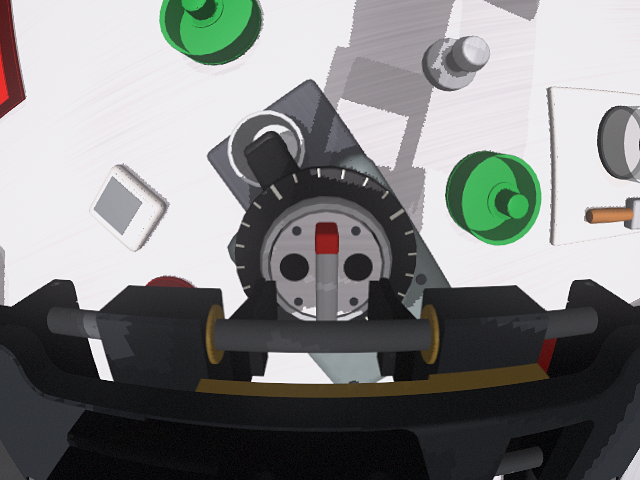

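View pics/s10.png

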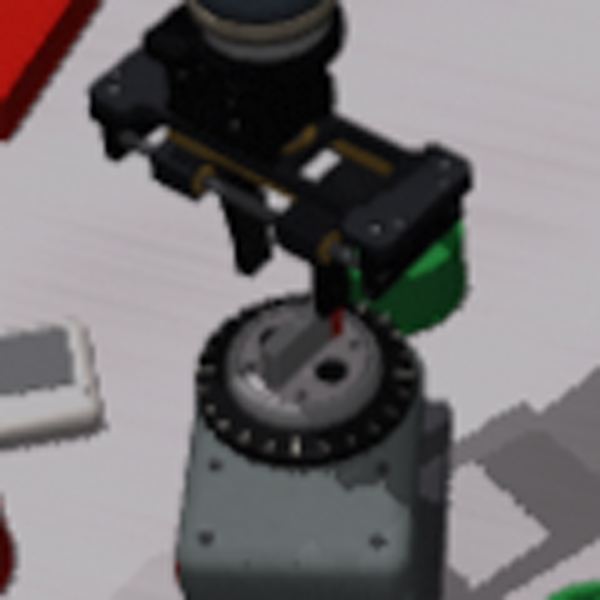

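The bar is at column 327, about 4 px right of the finger midline near 323. I'll shift by +0.15 cm, descend and close.

>>> step_arm --series '[{"dx":0,"dy":0.15,"dz":1.2,"rx":0,"ry":0,"rz":0,"gripper":3},{"dx":0,"dy":0,"dz":1.2,"rx":0,"ry":0,"rz":0,"gripper":3},{"dx":0,"dy":0,"dz":1.2,"rx":0,"ry":0,"rz":0,"gripper":3},{"dx":0,"dy":0,"dz":1.0,"rx":0,"ry":0,"rz":0,"gripper":3},{"dx":0,"dy":0,"dz":0,"rx":0,"ry":0,"rz":0,"gripper":2},{"dx":0,"dy":0,"dz":0,"rx":0,"ry":0,"rz":0,"gripper":1},{"dx":0,"dy":0,"dz":0,"rx":0,"ry":0,"rz":0,"gripper":1},{"dx":0,"dy":0,"dz":0,"rx":0,"ry":0,"rz":0,"gripper":1}]' --grip_force 20

```text
time: 12.15
ee_pos: [0.5263, -0.1839, 0.3806]
ee_rot: [0.001, 0.151, 0.989, 0.0]
force: [2.4, 3.7, 1.5]
grip_width: 0.0132
```

>>> step_arm --series '[{"dx":0,"dy":0,"dz":0,"rx":0,"ry":0,"rz":0,"gripper":0.8},{"dx":0,"dy":0,"dz":0,"rx":0,"ry":0,"rz":0,"gripper":0.8},{"dx":0,"dy":0,"dz":0,"rx":0,"ry":0,"rz":0,"gripper":0.8}]'

```text
time: 12.4
ee_pos: [0.5264, -0.1834, 0.3805]
ee_rot: [0.001, 0.151, 0.989, 0.001]
force: [2.4, 4.6, 1.8]
grip_width: 0.012
```

```bash
cat > q.py <<'E'
from h import *
st,M=pose();print("t",st["time"],"p",st["ee_pos"].round(4),"F",st["force"].round(2),"M",st["moment"].round(3),"w",round(st["grip_width"],4),"yaw",np.degrees(np.arctan2(M[1,0],M[0,0])).round(2),"tau6",st["tau"][5].round(3),"j6",st["joint_pos"][5].round(4), "Ftool",(M.T@st["force"]).round(2))
E
python3 q.py
```

```text
t 12.4 p [ 0.5264 -0.1834  0.3805] F [2.37 4.6  1.83] M [ 0.916 -0.557  0.02 ] w 0.012 yaw 162.64 tau6 -0.003 j6 -1.8053 Ftool [-0.9   5.1  -1.82]
```

Gripped at 12.0 mm. The bar pushes the tool toward +y with 5 N, so I'll ease it that way.

>>> step_arm --series '[{"dx":0,"dy":0.1,"dz":0,"rx":0,"ry":0,"rz":0,"gripper":0.8},{"dx":0,"dy":0,"dz":0,"rx":0,"ry":0,"rz":0,"gripper":0.8},{"dx":0,"dy":0,"dz":0,"rx":0,"ry":0,"rz":0,"gripper":0.8}]'

```text
time: 12.65
ee_pos: [0.5266, -0.1831, 0.3805]
ee_rot: [0.001, 0.151, 0.989, -0.0]
force: [2.0, 3.0, 4.8]
grip_width: 0.0114
```

```bash
python3 q.py
```

```text
t 12.65 p [ 0.5266 -0.1831  0.3805] F [2.   3.05 4.8 ] M [ 0.59  -0.5   -0.018] w 0.0114 yaw 162.66 tau6 -0.003 j6 -1.8036 Ftool [-1.01  3.5  -4.8 ]
```

>>> step_arm --series '[{"dx":0,"dy":0.15,"dz":0,"rx":0,"ry":0,"rz":2,"gripper":0.8},{"dx":0,"dy":0,"dz":0,"rx":0,"ry":0,"rz":4,"gripper":0.8},{"dx":0,"dy":0,"dz":0,"rx":0,"ry":0,"rz":4,"gripper":0.8},{"dx":0,"dy":0,"dz":0,"rx":0,"ry":0,"rz":4,"gripper":0.8},{"dx":0,"dy":0,"dz":0,"rx":0,"ry":0,"rz":4,"gripper":0.8}]'

```text
time: 13.07
ee_pos: [0.5268, -0.1827, 0.3804]
ee_rot: [0.001, 0.305, 0.952, -0.001]
force: [0.2, -0.6, 3.9]
grip_width: 0.0117
```

```bash
python3 q.py
```

```text
t 13.0667 p [ 0.5268 -0.1827  0.3804] F [ 0.18 -0.62  3.86] M [ 0.044 -0.268  0.058] w 0.0117 yaw 144.5 tau6 -0.476 j6 -1.4835 Ftool [-0.52 -0.4  -3.86]
```

>>> step_arm --series '[{"dx":0,"dy":0,"dz":0,"rx":0,"ry":0,"rz":4,"gripper":0.8},{"dx":0,"dy":0,"dz":0,"rx":0,"ry":0,"rz":4,"gripper":0.8},{"dx":0,"dy":0,"dz":0,"rx":0,"ry":0,"rz":4,"gripper":0.8},{"dx":0,"dy":0,"dz":0,"rx":0,"ry":0,"rz":4,"gripper":0.8},{"dx":0,"dy":0,"dz":0,"rx":0,"ry":0,"rz":3,"gripper":0.8}]'

```text
time: 13.48
ee_pos: [0.5267, -0.1827, 0.3803]
ee_rot: [0.001, 0.458, 0.889, -0.001]
force: [-0.0, -0.7, 3.1]
grip_width: 0.0118
```

```bash
python3 q.py
```

```text
t 13.4833 p [ 0.5267 -0.1827  0.3803] F [-0.02 -0.73  3.09] M [-0.122 -0.252  0.032] w 0.0118 yaw 125.52 tau6 -0.249 j6 -1.1522 Ftool [-0.59 -0.45 -3.08]
```

Lateral force is down to about 1 N and the friction torque is around 0.03–0.06. From here I'll use small increments and read the moment after each.

>>> step_arm --series '[{"dx":0,"dy":0,"dz":0,"rx":0,"ry":0,"rz":3,"gripper":0.8},{"dx":0,"dy":0,"dz":0,"rx":0,"ry":0,"rz":3,"gripper":0.8},{"dx":0,"dy":0,"dz":0,"rx":0,"ry":0,"rz":2,"gripper":0.8}]'

```text
time: 13.73
ee_pos: [0.5267, -0.1828, 0.3803]
ee_rot: [0.001, 0.518, 0.855, -0.001]
force: [-0.0, -0.7, 3.1]
grip_width: 0.0115
```

```bash
python3 q.py
```

```text
t 13.7333 p [ 0.5267 -0.1828  0.3803] F [-0.05 -0.72  3.08] M [-0.138 -0.195  0.071] w 0.0115 yaw 117.56 tau6 -0.113 j6 -1.0134 Ftool [-0.63 -0.38 -3.07]
```

>>> step_arm --series '[{"dx":0,"dy":0,"dz":0,"rx":0,"ry":0,"rz":2.5,"gripper":0.8},{"dx":0,"dy":0,"dz":0,"rx":0,"ry":0,"rz":2,"gripper":0.8}]'

```text
time: 13.9
ee_pos: [0.5267, -0.1827, 0.3802]
ee_rot: [0.001, 0.551, 0.834, -0.001]
force: [1.0, -1.4, 3.7]
grip_width: 0.0118
```

```bash
python3 q.py
```

```text
t 13.9 p [ 0.5267 -0.1827  0.3802] F [ 0.95 -1.41  3.68] M [-0.164 -0.205  0.074] w 0.0118 yaw 113.08 tau6 -0.162 j6 -0.9352 Ftool [-1.68  0.32 -3.68]
```

>>> step_arm --series '[{"dx":0,"dy":0,"dz":0,"rx":0,"ry":0,"rz":2.5,"gripper":0.8},{"dx":0,"dy":0,"dz":0,"rx":0,"ry":0,"rz":2,"gripper":0.8}]'

```text
time: 14.07
ee_pos: [0.5267, -0.1828, 0.3802]
ee_rot: [0.001, 0.584, 0.812, -0.001]
force: [-0.2, -1.3, 2.8]
grip_width: 0.0119
```

```bash
python3 q.py
```

```text
t 14.0667 p [ 0.5267 -0.1828  0.3802] F [-0.2  -1.27  2.77] M [-0.152 -0.226  0.051] w 0.0119 yaw 108.58 tau6 -0.162 j6 -0.8566 Ftool [-1.15 -0.6  -2.76]
```

>>> step_arm --series '[{"dx":0,"dy":0,"dz":0,"rx":0,"ry":0,"rz":2.5,"gripper":0.8},{"dx":0,"dy":0,"dz":0,"rx":0,"ry":0,"rz":2,"gripper":0.8}]'

```text
time: 14.23
ee_pos: [0.5266, -0.1828, 0.3802]
ee_rot: [0.001, 0.615, 0.788, -0.001]
force: [0.4, 0.3, 2.6]
grip_width: 0.0118
```

```bash
python3 q.py
```

```text
t 14.2333 p [ 0.5266 -0.1828  0.3802] F [0.37 0.26 2.62] M [-0.137 -0.153  0.081] w 0.0118 yaw 104.08 tau6 -0.162 j6 -0.7781 Ftool [ 0.16  0.42 -2.63]
```

>>> step_arm --series '[{"dx":0,"dy":0,"dz":0,"rx":0,"ry":0,"rz":2.5,"gripper":0.8},{"dx":0,"dy":0,"dz":0,"rx":0,"ry":0,"rz":2,"gripper":0.8}]'

```text
time: 14.4
ee_pos: [0.5266, -0.1828, 0.3802]
ee_rot: [0.001, 0.646, 0.764, -0.001]
force: [-0.5, -0.8, 2.4]
grip_width: 0.0119
```

```bash
python3 q.py
```

```text
t 14.4 p [ 0.5266 -0.1828  0.3802] F [-0.52 -0.77  2.45] M [-0.202 -0.115  0.026] w 0.0119 yaw 99.58 tau6 -0.162 j6 -0.6996 Ftool [-0.68 -0.64 -2.45]
```

Joint 6 torque repeats exactly at −0.162 with this motion, so it makes a cleaner signal than the moment.

>>> step_arm --series '[{"dx":0,"dy":0,"dz":0,"rx":0,"ry":0,"rz":2.5,"gripper":0.8},{"dx":0,"dy":0,"dz":0,"rx":0,"ry":0,"rz":2,"gripper":0.8}]'

```text
time: 14.57
ee_pos: [0.5266, -0.1828, 0.3802]
ee_rot: [0.001, 0.675, 0.738, -0.001]
force: [0.6, -1.5, 2.1]
grip_width: 0.0121
```

```bash
python3 q.py
```

```text
t 14.5667 p [ 0.5266 -0.1828  0.3802] F [ 0.58 -1.54  2.12] M [-0.21  -0.179  0.263] w 0.0121 yaw 95.12 tau6 0.013 j6 -0.6215 Ftool [-1.59  0.44 -2.11]
```

Contact felt: the moment jumped to 0.26 N m. I'll hold briefly for the dwell and read again.

>>> step_arm --series '[{"dx":0,"dy":0,"dz":0,"rx":0,"ry":0,"rz":0,"gripper":0.8},{"dx":0,"dy":0,"dz":0,"rx":0,"ry":0,"rz":0,"gripper":0.8}]'

```text
time: 14.73
ee_pos: [0.5266, -0.1827, 0.3801]
ee_rot: [0.001, 0.674, 0.739, -0.001]
force: [-1.0, -3.9, 4.6]
grip_width: 0.0121
```

```bash
python3 q.py
```

```text
t 14.7333 p [ 0.5266 -0.1827  0.3801] F [-0.98 -3.88  4.56] M [-0.573 -0.018  0.195] w 0.0121 yaw 95.27 tau6 0.253 j6 -0.6241 Ftool [-3.79 -1.34 -4.55]
```

>>> step_arm --series '[{"dx":0,"dy":0,"dz":0,"rx":0,"ry":0,"rz":-3,"gripper":0.8},{"dx":0,"dy":0,"dz":0,"rx":0,"ry":0,"rz":-5,"gripper":0.8},{"dx":0,"dy":0,"dz":0,"rx":0,"ry":0,"rz":-6,"gripper":0.8},{"dx":0,"dy":0,"dz":0,"rx":0,"ry":0,"rz":-6,"gripper":0.8},{"dx":0,"dy":0,"dz":0,"rx":0,"ry":0,"rz":-6,"gripper":0.8},{"dx":0,"dy":0,"dz":0,"rx":0,"ry":0,"rz":-6,"gripper":0.8},{"dx":0,"dy":0,"dz":0,"rx":0,"ry":0,"rz":-6,"gripper":0.8},{"dx":0,"dy":0,"dz":0,"rx":0,"ry":0,"rz":-6,"gripper":0.8}]'

```text
time: 15.4
ee_pos: [0.5267, -0.1827, 0.3804]
ee_rot: [0.001, 0.346, 0.938, -0.001]
force: [-0.8, -3.0, 4.9]
grip_width: 0.0121
```

>>> step_arm --series '[{"dx":0,"dy":0,"dz":0,"rx":0,"ry":0,"rz":-6,"gripper":0.8},{"dx":0,"dy":0,"dz":0,"rx":0,"ry":0,"rz":-6,"gripper":0.8},{"dx":0,"dy":0,"dz":0,"rx":0,"ry":0,"rz":-6,"gripper":0.8},{"dx":0,"dy":0,"dz":0,"rx":0,"ry":0,"rz":-6,"gripper":0.8},{"dx":0,"dy":0,"dz":0,"rx":0,"ry":0,"rz":-6,"gripper":0.8},{"dx":0,"dy":0,"dz":0,"rx":0,"ry":0,"rz":-6,"gripper":0.8},{"dx":0,"dy":0,"dz":0,"rx":0,"ry":0,"rz":-6,"gripper":0.8},{"dx":0,"dy":0,"dz":0,"rx":0,"ry":0,"rz":-3,"gripper":0.8}]'

```text
time: 16.07
ee_pos: [0.5268, -0.1825, 0.3806]
ee_rot: [0.001, -0.039, 0.999, -0.001]
force: [-1.3, -2.6, 5.4]
grip_width: 0.0117
```

>>> step_arm --series '[{"dx":0,"dy":0,"dz":0,"rx":0,"ry":0,"rz":-4,"gripper":0.8},{"dx":0,"dy":0,"dz":0,"rx":0,"ry":0,"rz":-1,"gripper":0.8},{"dx":0,"dy":0,"dz":0,"rx":0,"ry":0,"rz":0,"gripper":0.8},{"dx":0,"dy":0,"dz":0,"rx":0,"ry":0,"rz":0,"gripper":0.8}]'

```text
time: 16.4
ee_pos: [0.5268, -0.1825, 0.3806]
ee_rot: [0.0, -0.08, 0.997, -0.001]
force: [-0.3, -2.1, 5.5]
grip_width: 0.0119
```

```bash
python3 q.py
```

```text
t 16.4 p [ 0.5268 -0.1825  0.3806] F [-0.26 -2.12  5.45] M [-0.123 -0.044 -0.053] w 0.0119 yaw -170.82 tau6 -0.075 j6 -2.2637 Ftool [ 0.59 -2.06 -5.45]
```

The tool has turned back to 189.2°, which is 90° from touch. Releasing, lifting and looking.

>>> step_arm --series '[{"dx":0,"dy":0,"dz":0,"rx":0,"ry":0,"rz":0,"gripper":4},{"dx":0,"dy":0,"dz":0,"rx":0,"ry":0,"rz":0,"gripper":4},{"dx":0,"dy":0,"dz":0,"rx":0,"ry":0,"rz":0,"gripper":4},{"dx":0,"dy":0,"dz":-1,"rx":0,"ry":0,"rz":0,"gripper":4},{"dx":0,"dy":0,"dz":-2,"rx":0,"ry":0,"rz":0,"gripper":8},{"dx":-2,"dy":0,"dz":-2.5,"rx":0,"ry":0,"rz":0,"gripper":8.7},{"dx":-3,"dy":0,"dz":-2,"rx":0,"ry":0,"rz":0,"gripper":8.7},{"dx":-3,"dy":0,"dz":0,"rx":0,"ry":0,"rz":0,"gripper":8.7}]'

```text
time: 17.07
ee_pos: [0.6069, -0.169, 0.4607]
ee_rot: [0.004, -0.08, 0.997, -0.002]
force: [0.3, -1.0, 0.9]
grip_width: 0.0571
```

>>> step_arm --series '[{"dx":0,"dy":0,"dz":0,"rx":0,"ry":0,"rz":0,"gripper":8.7},{"dx":0,"dy":0,"dz":0,"rx":0,"ry":0,"rz":0,"gripper":8.7}]'

```text
time: 17.23
ee_pos: [0.6064, -0.1683, 0.4549]
ee_rot: [-0.0, -0.081, 0.997, -0.0]
force: [-0.4, -0.6, -0.1]
grip_width: 0.0709
```

```bash
python3 q.py; python3 - <<'E'
from h import *
s=snapshot("wrist"); cv2.imwrite("pics/w11.png",s["img"])
cv2.imwrite("pics/w11c.png",cv2.resize(s["img"][65:205,260:400],None,fx=4,fy=4,interpolation=cv2.INTER_CUBIC))
print(proj(s,[.5267,-.1827,.218],True), topt([.546,.2261]))
E
```

```text
t 17.2333 p [ 0.6064 -0.1683  0.4549] F [-0.36 -0.56 -0.08] M [ 0.121 -0.021  0.037] w 0.0709 yaw -170.74 tau6 0.015 j6 -2.1805 Ftool [ 0.44 -0.49  0.08]
(np.float64(320.0607465276343), np.float64(128.78611641163096)) [-0.46468679 39.89102024  0.0411613 ]
```

View pics/w11c.png

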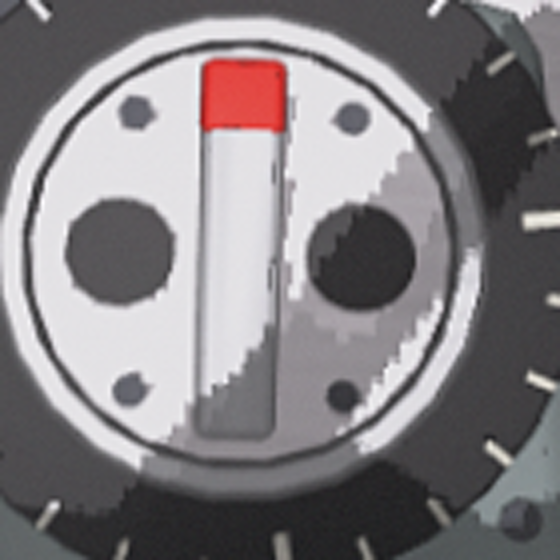

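View pics/w11.png

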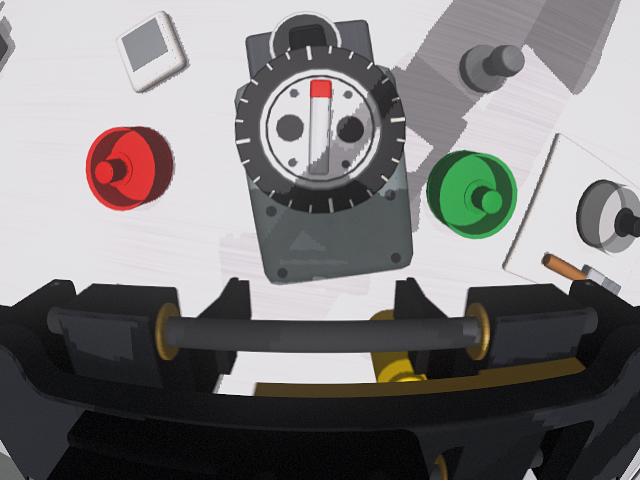

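The bar now points to about 188° (from (321,80) down to (319,174)). That puts the back-off at roughly 89° from the felt touch. Now to the cap.

>>> step_arm --series '[{"dx":0,"dy":1.6,"dz":0,"rx":0,"ry":0,"rz":0,"gripper":8.7},{"dx":0,"dy":3.2,"dz":0,"rx":0,"ry":0,"rz":0,"gripper":8.7},{"dx":0,"dy":3.2,"dz":0,"rx":0,"ry":0,"rz":0,"gripper":8.7},{"dx":0,"dy":3.2,"dz":0,"rx":0,"ry":0,"rz":0,"gripper":8.7},{"dx":0,"dy":3.2,"dz":0,"rx":0,"ry":0,"rz":0,"gripper":8.7},{"dx":0,"dy":3.2,"dz":0,"rx":0,"ry":0,"rz":0,"gripper":8.7},{"dx":0,"dy":3.2,"dz":0,"rx":0,"ry":0,"rz":0,"gripper":8.7},{"dx":0,"dy":3.2,"dz":0,"rx":0,"ry":0,"rz":0,"gripper":8.7}]'

```text
time: 17.95
ee_pos: [0.5651, 0.0699, 0.4544]
ee_rot: [-0.001, -0.079, 0.997, 0.0]
force: [0.6, 0.4, 0.7]
grip_width: 0.087
```

>>> step_arm --series '[{"dx":0,"dy":3.2,"dz":1,"rx":0,"ry":0,"rz":0,"gripper":8.7},{"dx":0,"dy":3.2,"dz":2,"rx":0,"ry":0,"rz":0,"gripper":8.7},{"dx":0,"dy":3.2,"dz":2,"rx":0,"ry":0,"rz":0,"gripper":8.7},{"dx":0,"dy":3.2,"dz":2,"rx":0,"ry":0,"rz":0,"gripper":8.7},{"dx":-0.2,"dy":2.6,"dz":2,"rx":0,"ry":0,"rz":0,"gripper":8.7},{"dx":-0.2,"dy":0.5,"dz":2,"rx":0,"ry":0,"rz":0,"gripper":8.7},{"dx":0,"dy":0,"dz":2,"rx":0,"ry":0,"rz":0,"gripper":8.7},{"dx":0,"dy":0,"dz":1,"rx":0,"ry":0,"rz":0,"gripper":8.7}]'

```text
time: 18.62
ee_pos: [0.5433, 0.2264, 0.3124]
ee_rot: [-0.003, -0.081, 0.997, -0.0]
force: [0.2, -0.5, 0.1]
grip_width: 0.0871
```

>>> step_arm --series '[{"dx":0,"dy":0,"dz":0,"rx":0,"ry":0,"rz":0,"gripper":8.7},{"dx":0,"dy":0,"dz":0,"rx":0,"ry":0,"rz":0,"gripper":8.7}]'

```text
time: 18.78
ee_pos: [0.5454, 0.2253, 0.3147]
ee_rot: [-0.001, -0.08, 0.997, -0.0]
force: [0.6, -0.3, -0.3]
grip_width: 0.0866
```

```bash
python3 q.py; python3 - <<'E'
from h import *
s=snapshot("wrist"); cv2.imwrite("pics/w12.png",s["img"])
print(proj(s,[.546,.2261,.096],True),proj(s,[.546,.2261,.064],True), topt([.546,.2261]))
E
```

```text
t 18.7833 p [0.5454 0.2253 0.3147] F [ 0.6  -0.33 -0.32] M [ 0.075 -0.088 -0.073] w 0.0866 yaw -170.87 tau6 0.003 j6 -1.5276 Ftool [-0.54 -0.42  0.32]
(np.float64(323.6767429191792), np.float64(274.5308255969482)) (np.float64(323.46806171547416), np.float64(256.90230731146494)) [-1.59019275e-02  7.92593726e-02  1.66431501e-05]
```

View pics/w12.png

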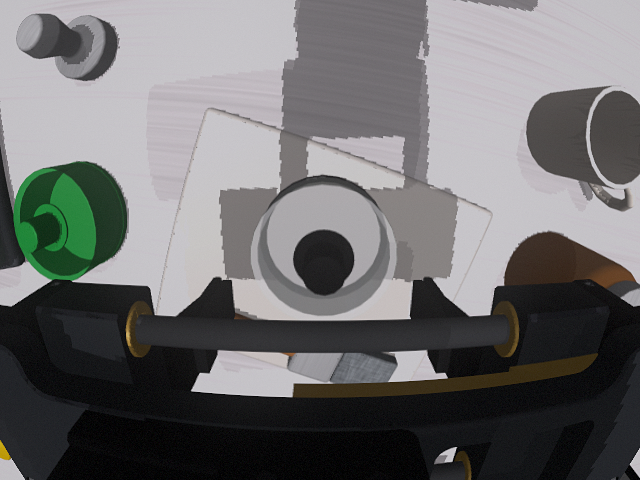

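The knob is at (324,262–290), as predicted. Going down to grasp it.

>>> step_arm --series '[{"dx":-0.15,"dy":0.1,"dz":1.5,"rx":0,"ry":0,"rz":0,"gripper":7},{"dx":0,"dy":0,"dz":1.5,"rx":0,"ry":0,"rz":0,"gripper":6},{"dx":0,"dy":0,"dz":1.5,"rx":0,"ry":0,"rz":0,"gripper":5},{"dx":0,"dy":0,"dz":1,"rx":0,"ry":0,"rz":0,"gripper":4},{"dx":0,"dy":0,"dz":0.5,"rx":0,"ry":0,"rz":0,"gripper":4},{"dx":0,"dy":0,"dz":0,"rx":0,"ry":0,"rz":0,"gripper":2},{"dx":0,"dy":0,"dz":0,"rx":0,"ry":0,"rz":0,"gripper":2},{"dx":0,"dy":0,"dz":0,"rx":0,"ry":0,"rz":0,"gripper":2}]' --grip_force 15

```text
time: 19.5
ee_pos: [0.5478, 0.2269, 0.2557]
ee_rot: [0.001, -0.08, 0.997, 0.0]
force: [0.1, 0.4, 0.3]
grip_width: 0.0416
```

>>> step_arm --series '[{"dx":0,"dy":0,"dz":0,"rx":0,"ry":0,"rz":0,"gripper":2},{"dx":0,"dy":0,"dz":0,"rx":0,"ry":0,"rz":0,"gripper":2},{"dx":0,"dy":0,"dz":0,"rx":0,"ry":0,"rz":0,"gripper":2}]'

```text
time: 19.75
ee_pos: [0.5476, 0.2269, 0.2554]
ee_rot: [0.001, -0.08, 0.997, 0.0]
force: [-0.0, -0.2, 1.2]
grip_width: 0.0259
```

```bash
python3 q.py
```

```text
t 19.75 p [0.5476 0.2269 0.2554] F [-0.02 -0.24  1.22] M [ 0.113 -0.111  0.018] w 0.0259 yaw -170.83 tau6 0.003 j6 -1.5262 Ftool [ 0.06 -0.24 -1.22]
```

>>> step_arm --series '[{"dx":0,"dy":0,"dz":0,"rx":0,"ry":0,"rz":0,"gripper":2},{"dx":0,"dy":0,"dz":-0.5,"rx":0,"ry":0,"rz":0,"gripper":2},{"dx":0,"dy":0,"dz":-1.5,"rx":0,"ry":0,"rz":0,"gripper":2},{"dx":0,"dy":0,"dz":-3,"rx":0,"ry":0,"rz":0,"gripper":2},{"dx":0,"dy":0,"dz":-3,"rx":0,"ry":0,"rz":0,"gripper":2},{"dx":0,"dy":0,"dz":-3,"rx":0,"ry":0,"rz":0,"gripper":2},{"dx":0.2,"dy":-1,"dz":-3,"rx":0,"ry":0,"rz":0,"gripper":2},{"dx":0.4,"dy":-2,"dz":-3,"rx":0,"ry":0,"rz":0,"gripper":2}]'

```text
time: 20.42
ee_pos: [0.5456, 0.1975, 0.426]
ee_rot: [-0.0, -0.081, 0.997, 0.001]
force: [0.4, 0.3, -1.2]
grip_width: 0.0254
```

>>> step_arm --series '[{"dx":0.6,"dy":-2.8,"dz":-2,"rx":0,"ry":0,"rz":0,"gripper":2},{"dx":0.6,"dy":-2.8,"dz":-2,"rx":0,"ry":0,"rz":0,"gripper":2},{"dx":0.6,"dy":-2.8,"dz":-2,"rx":0,"ry":0,"rz":0,"gripper":2},{"dx":0.6,"dy":-2.8,"dz":-1.5,"rx":0,"ry":0,"rz":0,"gripper":2},{"dx":0.6,"dy":-2.8,"dz":0,"rx":0,"ry":0,"rz":0,"gripper":2},{"dx":0.6,"dy":-2.8,"dz":0,"rx":0,"ry":0,"rz":0,"gripper":2},{"dx":0.6,"dy":-2.8,"dz":0,"rx":0,"ry":0,"rz":0,"gripper":2},{"dx":0.6,"dy":-2.8,"dz":0,"rx":0,"ry":0,"rz":0,"gripper":2}]'

```text
time: 21.08
ee_pos: [0.5337, -0.0336, 0.4997]
ee_rot: [-0.0, -0.08, 0.997, 0.0]
force: [0.0, -0.8, -2.5]
grip_width: 0.0254
```

```bash
python3 q.py; python3 -c "
from h import *
print(topt([.5267,-.1827]))"
```

```text
t 21.0833 p [ 0.5337 -0.0336  0.4997] F [ 0.04 -0.82 -2.47] M [ 0.114 -0.153 -0.019] w 0.0254 yaw -170.83 tau6 0.424 j6 -2.0028 Ftool [ 0.09 -0.81  2.47]
[ 3.06778295e+00 -1.46057143e+01 -4.23099329e-03]
```

>>> step_arm --series '[{"dx":0.6,"dy":-2.8,"dz":0,"rx":0,"ry":0,"rz":0,"gripper":2},{"dx":0.6,"dy":-2.8,"dz":0,"rx":0,"ry":0,"rz":0,"gripper":2},{"dx":0.6,"dy":-2.8,"dz":0,"rx":0,"ry":0,"rz":0,"gripper":2},{"dx":0.6,"dy":-2.8,"dz":0,"rx":0,"ry":0,"rz":0,"gripper":2},{"dx":0.4,"dy":-2,"dz":0,"rx":0,"ry":0,"rz":0,"gripper":2},{"dx":0.2,"dy":-1,"dz":0,"rx":0,"ry":0,"rz":0,"gripper":2},{"dx":0,"dy":0,"dz":0,"rx":0,"ry":0,"rz":0,"gripper":2},{"dx":0,"dy":0,"dz":0,"rx":0,"ry":0,"rz":0,"gripper":2}]'

```text
time: 21.75
ee_pos: [0.5272, -0.1771, 0.4994]
ee_rot: [-0.0, -0.079, 0.997, 0.001]
force: [0.1, -0.7, -2.5]
grip_width: 0.0256
```

```bash
python3 q.py; python3 - <<'E'
from h import *
s=snapshot("wrist"); cv2.imwrite("pics/w13.png",s["img"])
a=snapshot("scene"); cv2.imwrite("pics/s13.png",cv2.resize(a["img"][110:260,190:340],None,fx=4,fy=4,interpolation=cv2.INTER_CUBIC))
print(topt([.5267,-.1827]))
E
```

```text
t 21.75 p [ 0.5272 -0.1771  0.4994] F [ 0.11 -0.67 -2.54] M [ 0.137 -0.156  0.009] w 0.0256 yaw -170.89 tau6 -0.015 j6 -2.2553 Ftool [-0.   -0.68  2.53]
[ 0.16999387 -0.64068754 -0.00081754]
```

View pics/w13.png

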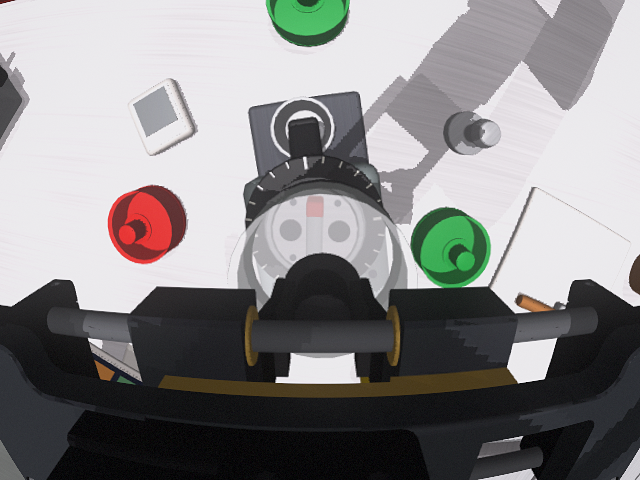

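View pics/s13.png

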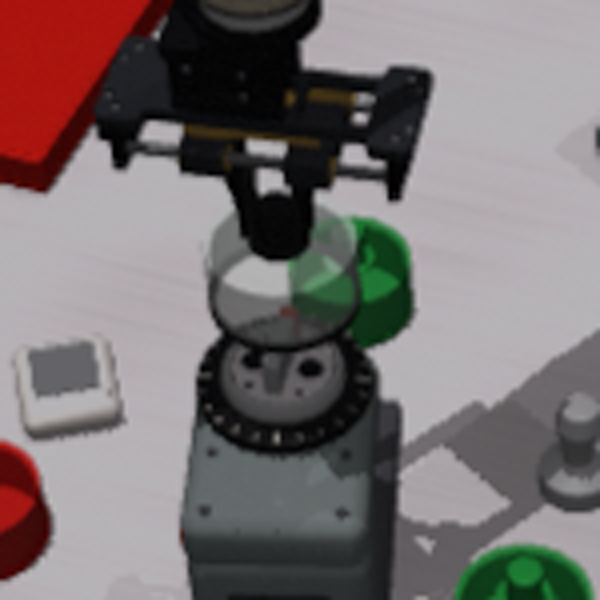

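The held cap is upright over the grinder. I'll correct the offset, then descend to just above the throat ring.

>>> step_arm --series '[{"dx":0.2,"dy":-0.6,"dz":0,"rx":0,"ry":0,"rz":0,"gripper":2},{"dx":0,"dy":0,"dz":0,"rx":0,"ry":0,"rz":0,"gripper":2},{"dx":0,"dy":0,"dz":1.5,"rx":0,"ry":0,"rz":0,"gripper":2},{"dx":0,"dy":0,"dz":1.5,"rx":0,"ry":0,"rz":0,"gripper":2},{"dx":0,"dy":0,"dz":1,"rx":0,"ry":0,"rz":0,"gripper":2},{"dx":0,"dy":0,"dz":0.7,"rx":0,"ry":0,"rz":0,"gripper":2},{"dx":0,"dy":0,"dz":0,"rx":0,"ry":0,"rz":0,"gripper":2},{"dx":0,"dy":0,"dz":0,"rx":0,"ry":0,"rz":0,"gripper":2}]'

```text
time: 22.52
ee_pos: [0.5266, -0.1836, 0.4527]
ee_rot: [-0.0, -0.08, 0.997, 0.0]
force: [0.0, -0.1, -1.9]
grip_width: 0.0258
```

```bash
python3 q.py; python3 - <<'E'
from h import *
s=snapshot("wrist"); cv2.imwrite("pics/w14.png",cv2.resize(s["img"][110:370,200:440],None,fx=2.3,fy=2.3,interpolation=cv2.INTER_CUBIC))
print(topt([.5267,-.1827]))
a=snapshot("scene"); cv2.imwrite("pics/s14.png",cv2.resize(a["img"][150:250,210:310],None,fx=6,fy=6,interpolation=cv2.INTER_CUBIC))
E
```

```text
t 22.5167 p [ 0.5266 -0.1836  0.4527] F [ 0.01 -0.13 -1.91] M [ 0.131 -0.112 -0.007] w 0.0258 yaw -170.82 tau6 0.001 j6 -2.2668 Ftool [ 0.01 -0.13  1.91]
[-1.25359607e-02  1.03505800e-01 -5.27228213e-05]
```

View pics/w14.png

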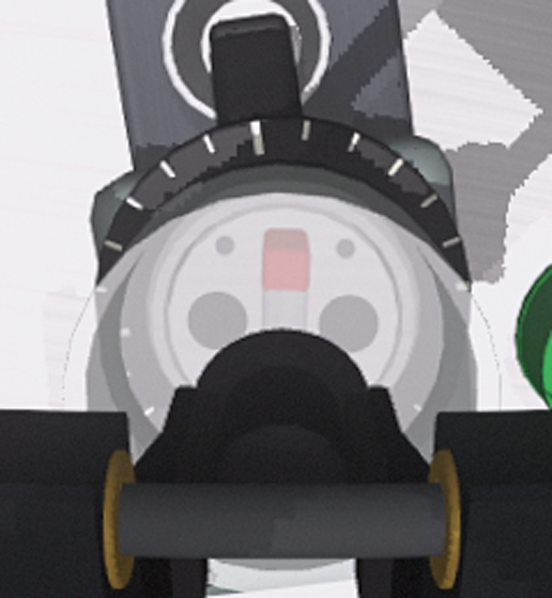

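View pics/s14.png

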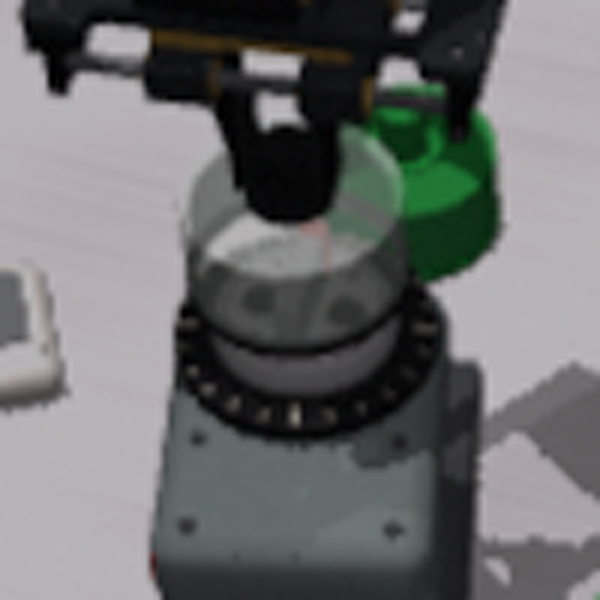

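The cap lines up with the ring and bar in both views. I'll take out the last 1 mm in y and go down slowly.

>>> step_arm --series '[{"dx":0,"dy":0.1,"dz":0.5,"rx":0,"ry":0,"rz":0,"gripper":2},{"dx":0,"dy":0,"dz":0.5,"rx":0,"ry":0,"rz":0,"gripper":2},{"dx":0,"dy":0,"dz":0.5,"rx":0,"ry":0,"rz":0,"gripper":2},{"dx":0,"dy":0,"dz":0.3,"rx":0,"ry":0,"rz":0,"gripper":2},{"dx":0,"dy":0,"dz":0.2,"rx":0,"ry":0,"rz":0,"gripper":2},{"dx":0,"dy":0,"dz":0,"rx":0,"ry":0,"rz":0,"gripper":2}]'

```text
time: 23.12
ee_pos: [0.5262, -0.1827, 0.432]
ee_rot: [-0.001, -0.08, 0.997, 0.0]
force: [-0.3, -0.9, -1.8]
grip_width: 0.0251
```

```bash
python3 q.py
```

```text
t 23.1167 p [ 0.5262 -0.1827  0.432 ] F [-0.25 -0.86 -1.81] M [ 0.161 -0.108  0.017] w 0.0251 yaw -170.84 tau6 -0.001 j6 -2.2654 Ftool [ 0.38 -0.81  1.81]
```

>>> step_arm --series '[{"dx":0,"dy":0,"dz":0.3,"rx":0,"ry":0,"rz":0,"gripper":2},{"dx":0,"dy":0,"dz":0.3,"rx":0,"ry":0,"rz":0,"gripper":2},{"dx":0,"dy":0,"dz":0.3,"rx":0,"ry":0,"rz":0,"gripper":2},{"dx":0,"dy":0,"dz":0.1,"rx":0,"ry":0,"rz":0,"gripper":2},{"dx":0,"dy":0,"dz":0.1,"rx":0,"ry":0,"rz":0,"gripper":2},{"dx":0,"dy":0,"dz":0,"rx":0,"ry":0,"rz":0,"gripper":2}]'

```text
time: 23.62
ee_pos: [0.5263, -0.1827, 0.4216]
ee_rot: [-0.0, -0.08, 0.997, 0.0]
force: [-0.8, 0.7, -0.0]
grip_width: 0.0255
```

```bash
python3 q.py
```

```text
t 23.6167 p [ 0.5263 -0.1827  0.4216] F [-0.78  0.66 -0.02] M [ 0.121 -0.094 -0.034] w 0.0255 yaw -170.84 tau6 -0.0 j6 -2.2654 Ftool [0.67 0.78 0.02]
```

The rim has reached the collar: z is 0.4216 against 0.4215 expected, and the weight has come off the wrist. I'll give a slight press, release and back away.

>>> step_arm --series '[{"dx":0,"dy":0,"dz":0.1,"rx":0,"ry":0,"rz":0,"gripper":2},{"dx":0,"dy":0,"dz":0,"rx":0,"ry":0,"rz":0,"gripper":2},{"dx":0,"dy":0,"dz":0,"rx":0,"ry":0,"rz":0,"gripper":8.7},{"dx":0,"dy":0,"dz":0,"rx":0,"ry":0,"rz":0,"gripper":8.7},{"dx":0,"dy":0,"dz":0,"rx":0,"ry":0,"rz":0,"gripper":8.7},{"dx":0,"dy":0,"dz":0,"rx":0,"ry":0,"rz":0,"gripper":8.7},{"dx":0,"dy":0,"dz":0,"rx":0,"ry":0,"rz":0,"gripper":8.7},{"dx":0,"dy":0,"dz":-1,"rx":0,"ry":0,"rz":0,"gripper":8.7}]'

```text
time: 24.28
ee_pos: [0.5258, -0.1825, 0.4292]
ee_rot: [-0.002, -0.08, 0.997, 0.001]
force: [-0.1, 0.3, -0.2]
grip_width: 0.0579
```

>>> step_arm --series '[{"dx":0,"dy":0,"dz":-2,"rx":0,"ry":0,"rz":0,"gripper":8.7},{"dx":0,"dy":0,"dz":-3,"rx":0,"ry":0,"rz":0,"gripper":8.7},{"dx":-1,"dy":0,"dz":-2,"rx":0,"ry":0,"rz":0,"gripper":8.7},{"dx":-3,"dy":0,"dz":0,"rx":0,"ry":0,"rz":0,"gripper":8.7},{"dx":-3,"dy":0,"dz":0,"rx":0,"ry":0,"rz":0,"gripper":8.7},{"dx":-1,"dy":0,"dz":0,"rx":0,"ry":0,"rz":0,"gripper":8.7},{"dx":0,"dy":0,"dz":0,"rx":0,"ry":0,"rz":0,"gripper":8.7},{"dx":0,"dy":0,"dz":0,"rx":0,"ry":0,"rz":0,"gripper":8.7}]'

```text
time: 24.95
ee_pos: [0.605, -0.1698, 0.5003]
ee_rot: [-0.001, -0.08, 0.997, 0.0]
force: [0.4, -0.9, 0.8]
grip_width: 0.087
```

```bash
python3 q.py; python3 - <<'E'
from h import *
s=snapshot("wrist"); cv2.imwrite("pics/w15.png",s["img"])
a=snapshot("scene"); cv2.imwrite("pics/s15.png",a["img"]);cv2.imwrite("pics/s15c.png",cv2.resize(a["img"][150:250,210:310],None,fx=6,fy=6,interpolation=cv2.INTER_CUBIC))
print(proj(s,[.5265,-.1827,.262],True),proj(s,[.5265,-.1827,.178],True))
E
```

```text
t 24.95 p [ 0.605  -0.1698  0.5003] F [ 0.42 -0.89  0.78] M [ 0.142 -0.085 -0.041] w 0.087 yaw -170.8 tau6 0.006 j6 -2.1824 Ftool [-0.28 -0.94 -0.79]
(np.float64(321.8477174770173), np.float64(131.96474811168537)) (np.float64(321.8222454717897), np.float64(133.44338775222786))
```

View pics/w15.png

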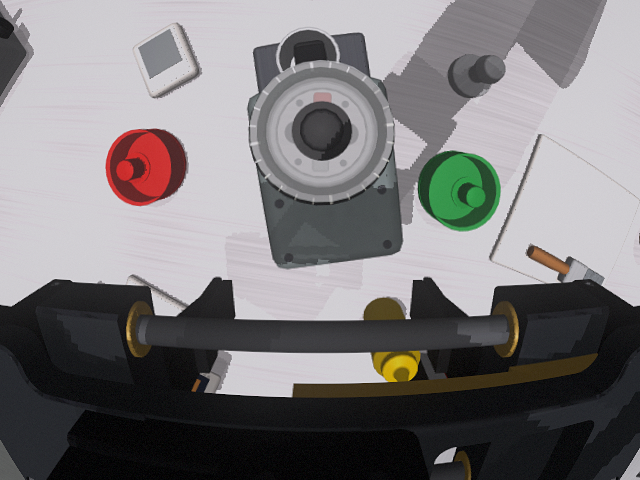

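View pics/s15.png

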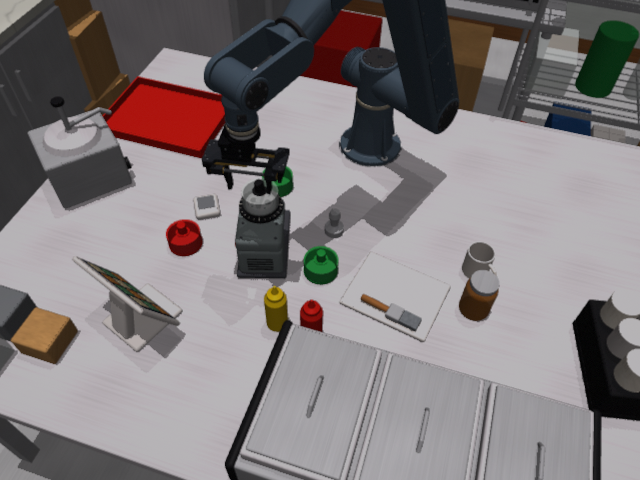

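View pics/s15c.png

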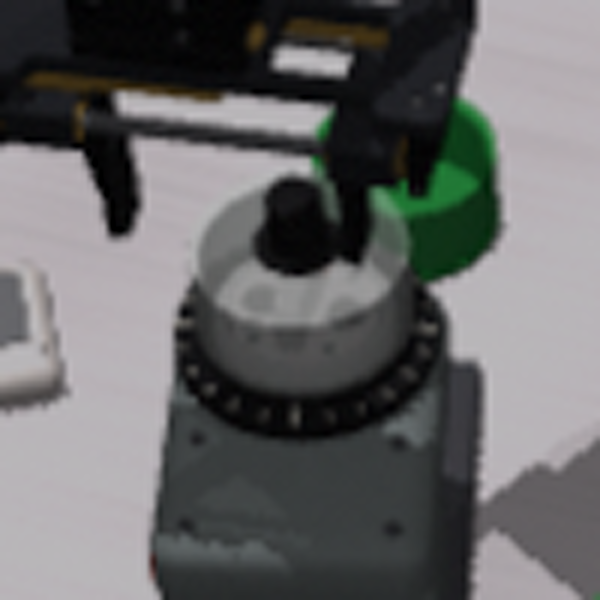

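The cap is seated: its knob at (322,131) is concentric with the collar at about (321,132), and the rim is down on the dial. The red end is still at (322,97), so the bar kept its direction, and the other objects haven't moved. Handing in.

```bash
python3 -c "
from workcell import *
print(job_done())"
```

```text
the job is handed in; nothing more can be done
None
```

The job is done and handed in after about 25 s of the 72 s. The hand-in gives no verdict, so these results rest on my own checks.

- **Cap off:** I lifted the cap, stood it on the white board and let it go. Contact came at the expected height, and the scene picture showed it upright.
- **Burrs:** I turned the bar clockwise in steps of about 4.5°. At a tool angle of about 95° the moment rose from about 0.05 to 0.26 N m, which puts first touch near 99°, about 4° earlier. That is well short of the jam at 11.5° past touch.
- **Back-off:** I turned the bar back to 189° at the tool. The wrist picture after letting go puts it at about 188°, so roughly 89–90° above first touch.
- **Cap back on:** It went down with no contact on the ring. Contact came at TCP height 0.4216 m against 0.4215 m expected. In the last pictures its knob and the collar are concentric within about 1–2 px, the bar has kept its direction, and the other objects look unmoved.

**Disagreements:** The fixed cameras and the wrist camera differed by up to about 8 mm on the burr axis. I settled it by easing the tool until the sideways force on the gripped bar fell to about 1 N. My first move call was refused for missing fields, and nothing moved.

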